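# Open, load and lock the bracket drilling jig

### The arm

A 7-joint arm with a two-finger parallel gripper is mounted at the origin on the work surface. World frame = base frame: x ahead of the robot, y to its left, z up, the work surface at z = 0. Lengths are in m, angles in rad, forces in N, time in s.
With the tool pointing down it reaches from about 0.4 to 0.85 m from the base axis. Payload 4.4 kg.
Tool frame: the origin (TCP) lies at the very end of the fingers, on their centre line; the grasp point (between the pads) lies 19 mm behind it (bot.tcp_to_grasp is the distance from the TCP to the grasp point, in m); z points along the fingers, x is the direction in which the jaws open and shut, and the axes are right-handed (so a half turn about z gives the same grasp; the last joint's range is limited). The gripper opens to 94 mm and grips with 3 to 60 N. Pads are 16 mm wide; open, the fingers measure 119 mm over their backs; the gripper's body (75 mm by 177 mm) begins 78 mm behind the grasp point.
Start: joints at [-1.313, 0.628, 0.038, 1.517, -0.027, 0.996, -0.02], TCP at [0.207, 0.616, 0.205] pointing down, gripper open.
Joint ranges: [-3.06, 3.06], [-0.37, 2.12], [-1.25, 1.32], [0.18, 2.47], [-1.1, 4.24], [0.23, 1.98], [-2.94, 2.94]. Speed limits (rad/s): [2.57, 2.57, 3.14, 3.14, 3.14, 3.14, 3.14].

### API

Orientations are given as a 3x3 rotation matrix whose columns are the frame's x, y, z axes.
In Python, from workcell import monitor, capture, get_calibration, bot gives the robot as it stands. The module is installed in compiled form; this text tells all that it offers.
- The arm moves only by the tool step_arm, never from a script. Its argument "moves" is a list of rows, each a list of 3 entries, a list of its own where there are three numbers: the opening, from 0 (shut) to 1 (fully open), then the shift along the tool's x, y, z in mm, then the turn, a rotation vector about the tool's x, y, z in rad. A call has exactly 5 rows; each row is the pose to reach, as a shift and turn from the pose commanded when the call began, along the tool's axes at that moment; what a row does not reach only later rows make up. A row lasts 1/10 s, in which the tool goes at most 50 mm and 8.59 degrees, less where a joint would pass 70% of its speed; a pose out of reach is approached as far as the arm can. A call with a gripper value outside its range is refused whole. The fingers move at their own pace and stop on an object; "squeeze" is the grip in N (left out, the last holds). Time passes only in rows, so rows that repeat a pose let the fingers close, or fill a call up. It gives the time, the measured TCP pose, the force and the opening at its end, in the units of the state.
- monitor.read_state(): the state, without advancing time (a new reading comes with each control period).
- capture(name): name is "scene" or "top" or "wrist"; returns (picture, depth): 384x512x3 uint8, blue, green, red; 384x512 float32, m along the optical axis (not along the pixel's ray), 0 where there is no reading.
- get_calibration(name): a dict with "mtx" (3x3 intrinsics, pixels), "extrinsics" (4x4, takes a point from world to camera coordinates); the wrist camera has in their place "hand_eye" (4x4, takes a point from camera to tool coordinates, whose origin is the TCP and whose axes are the tool frame's). Camera axes: x right, y down, z forward; pixel columns grow to the right and rows downward; lengths in m; the calibration is good to about 2 mm. The wrist camera is an equidistant fisheye: a pixel r from the principal point sees the ray r / f radians off the axis. A picture is of the moment at which its call begins: read the wrist's pose just before it. get_calibration takes no time and is no camera call.
- bot.finish_job(): hands the job in, once; it reports no verdict.
The state is a dict: "time": time; "joint_pos": joint angles; "joint_vel": joint speeds; "joint_efforts": joint torques, N m; "eef_pos": TCP position; "eef_rot": TCP orientation; "contact_force": force on the tool from outside, world axes, zero at the start; "ft_torque": the same for the moment, N m; "grip_width": finger opening in m.
Only numpy, scipy, OpenCV 4.12 (cv2) and the standard library are available. Lean on these libraries where they do the work, as an engineer would, in place of code of your own. Each camera call takes 0.05 s, during which the arm holds its last target.

### The job

Open the drilling jig by pulling its locking rod fully out, then load every bracket lying on the cardboard into it, one to a nest, hub up with its large hole over the round pin and its small hole over the diamond pin, and press each one down until it sits fully home, flat on the steel. Only then push the locking rod in to its middle click, and let go of everything. Leave the tin, the jar and the screwdriver where they are.

Things in the scene. Friction and masses are not known exactly. Their poses are not given: they have to be found in the camera images.
- bracket0: Aluminium bracket, 0.25 kg: plate 110 (x) x 60 (y) x 10 mm with two through holes, and on its middle an oblong hub 44 (x) x 34 mm (y, flat sides to grip), its top 50 mm above the underside. Origin: centre of the underside; z up. Two or three, all alike, lie hub-up on a fixed cardboard sheet (270 x 300 x 3 mm) on the left; others are absent. Any bracket fits any nest.
- bracket0_large (a point): Centre, at the underside, of this bracket's large hole, 19 mm wide, 39 mm from the middle on its +x side. It belongs over a round pin.
- bracket0_small (a point): Centre, at the underside, of this bracket's small hole, 15 mm wide, 39 mm from the middle on its -x side. It belongs over a diamond pin.
- bracket1: Aluminium bracket, 0.25 kg: plate 110 (x) x 60 (y) x 10 mm with two through holes, and on its middle an oblong hub 44 (x) x 34 mm (y, flat sides to grip), its top 50 mm above the underside. Origin: centre of the underside; z up. Two or three, all alike, lie hub-up on a fixed cardboard sheet (270 x 300 x 3 mm) on the left; others are absent. Any bracket fits any nest.
- bracket1_large (a point): Centre, at the underside, of this bracket's large hole, 19 mm wide, 39 mm from the middle on its +x side. It belongs over a round pin.
- bracket1_small (a point): Centre, at the underside, of this bracket's small hole, 15 mm wide, 39 mm from the middle on its -x side. It belongs over a diamond pin.
- bracket2: Aluminium bracket, 0.25 kg: plate 110 (x) x 60 (y) x 10 mm with two through holes, and on its middle an oblong hub 44 (x) x 34 mm (y, flat sides to grip), its top 50 mm above the underside. Origin: centre of the underside; z up. Two or three, all alike, lie hub-up on a fixed cardboard sheet (270 x 300 x 3 mm) on the left; others are absent. Any bracket fits any nest.
- bracket2_large (a point): Centre, at the underside, of this bracket's large hole, 19 mm wide, 39 mm from the middle on its +x side. It belongs over a round pin.
- bracket2_small (a point): Centre, at the underside, of this bracket's small hole, 15 mm wide, 39 mm from the middle on its -x side. It belongs over a diamond pin.
- jig: Fixed drilling jig: grey block with a steel top, 130 (x) x 270 (y) x 50 mm high; origin: centre of its underside, on the table. Three nests in a row along its y, 84 mm apart; each has a thick round pin at its +x end, a slim diamond pin at its -x end and a black rubber pad between. The locking rod comes out of its -y end. Its place and yaw vary.
- nest0 (a point): Nest 0: point on the steel top midway between its two pins, where the centre of a bracket's underside lies when fully home; axes as the jig's. The rubber pad here (36 x 30 mm) stands 5 mm proud: a bracket laid on it stays 5 mm high under its own weight. Pressed with about 10 N the pad goes flush and stays down (if the bracket is taken off it still stays down).
- nest0_round (a point): Foot, on the steel top, of this nest's round pin: 16 mm diameter, straight for 18 mm, then tapering to 8 mm at its tip 28 mm above the steel.
- nest0_diamond (a point): Foot, on the steel top, of this nest's diamond pin: 12 mm across the jig (y) by 7 mm along x, straight for 16 mm, then tapering to its tip 23 mm above the steel; 78 mm from the round pin.
- nest1 (a point): Nest 1: point on the steel top midway between its two pins, where the centre of a bracket's underside lies when fully home; axes as the jig's. The rubber pad here (36 x 30 mm) stands 5 mm proud: a bracket laid on it stays 5 mm high under its own weight. Pressed with about 10 N the pad goes flush and stays down (if the bracket is taken off it still stays down).
- nest1_round (a point): Foot, on the steel top, of this nest's round pin: 16 mm diameter, straight for 18 mm, then tapering to 8 mm at its tip 28 mm above the steel.
- nest1_diamond (a point): Foot, on the steel top, of this nest's diamond pin: 12 mm across the jig (y) by 7 mm along x, straight for 16 mm, then tapering to its tip 23 mm above the steel; 78 mm from the round pin.
- nest2 (a point): Nest 2: point on the steel top midway between its two pins, where the centre of a bracket's underside lies when fully home; axes as the jig's. The rubber pad here (36 x 30 mm) stands 5 mm proud: a bracket laid on it stays 5 mm high under its own weight. Pressed with about 10 N the pad goes flush and stays down (if the bracket is taken off it still stays down).
- nest2_round (a point): Foot, on the steel top, of this nest's round pin: 16 mm diameter, straight for 18 mm, then tapering to 8 mm at its tip 28 mm above the steel.
- nest2_diamond (a point): Foot, on the steel top, of this nest's diamond pin: 12 mm across the jig (y) by 7 mm along x, straight for 16 mm, then tapering to its tip 23 mm above the steel; 78 mm from the round pin.
- rod (a joint): Locking rod, sliding out of the jig's -y end; value in m, growing as it is pulled out: 0 = fully in (eject), 0.025 = middle click (locked), 0.050 = fully out (open, at the stop). It starts fully in or at the middle. Let go near one of these it springs into it by itself; moving it from one to the next takes about 8 N.
- rod_handle (a point): Middle of the top edge of the upright black paddle at the rod's end. The paddle is 14 mm thick along the rod (jig y), 40 mm wide (jig x) and reaches from 18 to 96 mm above the table. Only the 12 mm thick rod, 30 mm above the table, lies between it and the jig: a gap of 40 mm when fully in, 90 mm when fully out.
- tin: Bystander, not to be moved: squat round tin, 84 mm across, 65 mm high, beyond the jig; origin: centre of its underside.
- jar: Bystander, not to be moved: upright jar, 66 mm across, 90 mm high; origin: centre of its underside.
- screwdriver: Bystander, not to be moved: screwdriver 200 mm long lying on the table at the far side; origin under its middle.
There are look-alikes about, which are no part of the job. What is shaped like the bracket1 but turquoise is not meant. What is shaped like the bracket2 but turquoise is not meant.

How it is judged:
On the way, in this order (a step that is already met when the one before it is completed fails the run):
1. the locking rod is pulled fully out (value of joint rod above 0.045 m), for 0.2 s.
2. every bracket present is in a nest, holes over the right pins, pressed fully home (((horizontal distance between bracket0_large and nest0_round below 0.004 m and horizontal distance between bracket0_small and nest0_diamond below 0.005 m and z of bracket0 in the frame of nest0 between -0.003 and 0.002 m) or (horizontal distance between bracket0_large and nest1_round below 0.004 m and horizontal distance between bracket0_small and nest1_diamond below 0.005 m and z of bracket0 in the frame of nest1 between -0.003 and 0.002 m) or (horizontal distance between bracket0_large and nest2_round below 0.004 m and horizontal distance between bracket0_small and nest2_diamond below 0.005 m and z of bracket0 in the frame of nest2 between -0.003 and 0.002 m)) and angle between each of bracket0, bracket1, bracket2's own z axis and vertical below 0.05 rad and ((horizontal distance between bracket1_large and nest0_round below 0.004 m and horizontal distance between bracket1_small and nest0_diamond below 0.005 m and z of bracket1 in the frame of nest0 between -0.003 and 0.002 m) or (horizontal distance between bracket1_large and nest1_round below 0.004 m and horizontal distance between bracket1_small and nest1_diamond below 0.005 m and z of bracket1 in the frame of nest1 between -0.003 and 0.002 m) or (horizontal distance between bracket1_large and nest2_round below 0.004 m and horizontal distance between bracket1_small and nest2_diamond below 0.005 m and z of bracket1 in the frame of nest2 between -0.003 and 0.002 m)) and ((horizontal distance between bracket2_large and nest0_round below 0.004 m and horizontal distance between bracket2_small and nest0_diamond below 0.005 m and z of bracket2 in the frame of nest0 between -0.003 and 0.002 m) or (horizontal distance between bracket2_large and nest1_round below 0.004 m and horizontal distance between bracket2_small and nest1_diamond below 0.005 m and z of bracket2 in the frame of nest1 between -0.003 and 0.002 m) or (horizontal distance between bracket2_large and nest2_round below 0.004 m and horizontal distance between bracket2_small and nest2_diamond below 0.005 m and z of bracket2 in the frame of nest2 between -0.003 and 0.002 m))), for 0.3 s.
3. the locking rod is at its middle click (value of joint rod between 0.021 and 0.029 m), for 0.5 s.
At the end, for the whole second after the job is handed in: Every bracket present sits in a nest, large hole within 4 mm of the round pin's axis, small hole within 5 mm of the diamond pin's, underside less than 2 mm above the steel, level and at rest; the rod stands at its middle click (0.021 to 0.029 m) (all of step 2 and all of step 3 and linear speed of each of bracket0, bracket1, bracket2 below 0.02 m/s and velocity of joint rod below 0.01 m/s); the robot touches nothing.
It fails at once if the tin is shoved more than 3 cm or knocked over (distance of tin from where it was at the start of the episode above 0.03 m or angle between tin's own z axis and vertical above 0.5 rad).
It fails at once if the jar is shoved more than 3 cm or knocked over (distance of jar from where it was at the start of the episode above 0.03 m or angle between jar's own z axis and vertical above 0.5 rad).
It fails at once if the screwdriver is shoved more than 3 cm or knocked over (distance of screwdriver from where it was at the start of the episode above 0.03 m).
Of bracket0, bracket1, bracket2 only 2 to 3 are there at a start; the rules pass over those that are not, and their reading is None.
At some moment in a run one of bracket0, bracket1, bracket2 may be knocked a few centimetres aside while the robot is not near it.
Once in a run the grip may slacken for a moment while it holds something.
It also fails if it takes over 210 s, if anything falls off the work surface, if the arm or the gripper's body presses on something with over 40 N, if the wrist force passes 120 N, or if a joint passes its speed limit or range.

## Working session

There is one attempt and no reset: what is moved stays moved. The work goes in short steps, Python scripts to look and compute and a tool call to move; the robot and the scene stay as the last step left them, time stands still between calls to the robot, and variables do not carry over. Pictures are saved under pics/ and viewed, and the job is handed in when it is done.

Besides the shell and the picture viewer there is one more tool, called after "Request:" in YAML: its name, and indented under it one key for each argument. step_arm: Moves the arm, as the interface text tells. Its arguments: {"type":"object","properties":{"moves":{"type":"array","items":{"type":"array"}},"squeeze":{"type":"number"}},"required":["moves"]}

```bash
mkdir -p pics; ls; python3 - <<'E'
from workcell import monitor, capture, get_calibration, bot
import cv2,numpy as np
s=monitor.read_state()
for k,v in s.items(): print(k,np.round(v,4).tolist())
for n in("scene","top","wrist"):
    im,d=capture(n); cv2.imwrite(f"pics/{n}0.png",im); np.save(f"pics/{n}0.npy",d)
    c=get_calibration(n); print(n,{k:np.round(v,4).tolist() for k,v in c.items()})
E
```

```text
pics
time 0.0
joint_pos [-1.3128, 0.6293, 0.0384, 1.5183, -0.027, 0.9962, -0.02]
joint_vel [0.0002, -0.0014, 0.0, -0.0005, 0.0014, 0.0003, -0.0002]
joint_efforts [-0.0008, -54.9741, 1.1431, -18.6638, -0.0522, 0.0237, 0.0002]
eef_pos [0.2066, 0.6156, 0.2046]
eef_rot [[0.3182, 0.948, -0.0005], [0.948, -0.3182, -0.0017], [-0.0017, 0.0, -1.0]]
contact_force [0.8056, 0.1911, -0.002]
ft_torque [0.0232, 0.013, 0.0124]
grip_width 0.0941
scene {'mtx': [[388.8334, 0.0, 256.8329], [0.0, 388.8334, 186.7774], [0.0, 0.0, 1.0]], 'extrinsics': [[-0.8261, 0.5633, -0.0161, 0.3716], [0.4731, 0.6777, -0.563, -0.2191], [-0.3062, -0.4727, -0.8263, 1.4563], [0.0, 0.0, 0.0, 1.0]]}
top {'mtx': [[436.3216, 0.0, 249.9681], [0.0, 436.3216, 199.7771], [0.0, 0.0, 1.0]], 'extrinsics': [[-0.025, -0.9997, -0.0065, 0.0757], [-0.9959, 0.0255, -0.0867, 0.4914], [0.0869, 0.0043, -0.9962, 1.4623], [0.0, 0.0, 0.0, 1.0]]}
wrist {'mtx': [[297.3186, 0.0, 255.4389], [0.0, 297.3186, 189.8653], [0.0, 0.0, 1.0]], 'hand_eye': [[1.0, 0.0006, 0.0002, -0.001], [-0.0006, 0.9735, 0.2285, -0.0667], [-0.0, -0.2285, 0.9735, -0.1796], [0.0, 0.0, 0.0, 1.0]]}
```

View pics/top0.png

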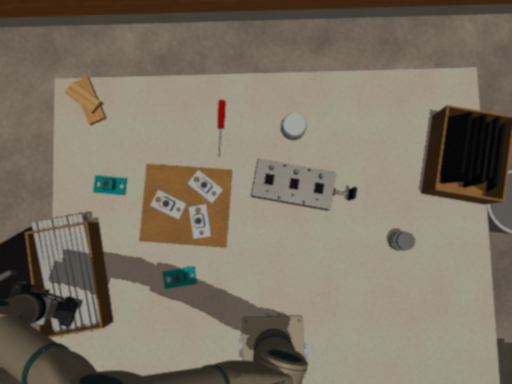

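View pics/scene0.png

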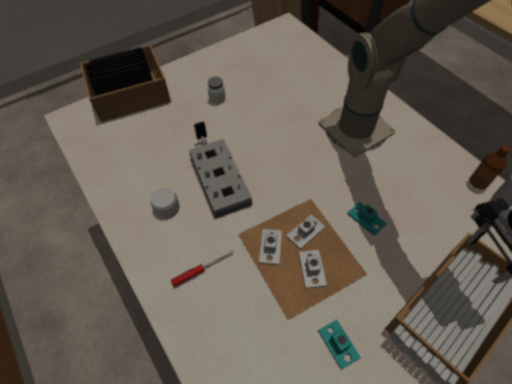

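View pics/wrist0.png

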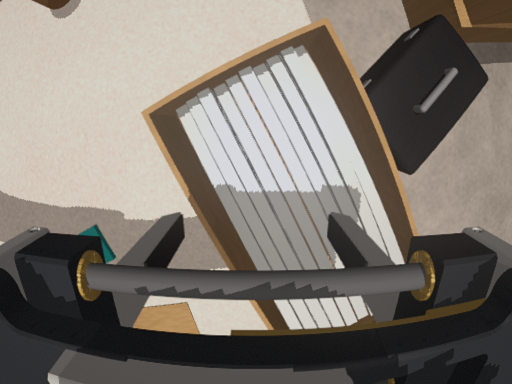

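```bash
cat > h.py <<'E'
from workcell import monitor, capture, get_calibration, bot
import cv2,numpy as np
from scipy.spatial.transform import Rotation as R
def ray(name,uv,s=None):
    """origin, dirs in world"""
    c=get_calibration(name); K=c["mtx"]; uv=np.atleast_2d(np.array(uv,float))
    x=(uv[:,0]-K[0,2])/K[0,0]; y=(uv[:,1]-K[1,2])/K[1,1]
    if name=="wrist":
        th=np.hypot(x,y); k=np.where(th>1e-9,np.sin(th)/np.maximum(th,1e-9),1)
        d=np.c_[x*k,y*k,np.cos(th)]
        s=s or monitor.read_state(); T=np.eye(4); T[:3,:3]=s["eef_rot"]; T[:3,3]=s["eef_pos"]
        T=T@np.array(c["hand_eye"])
    else:
        d=np.c_[x,y,np.ones_like(x)]; T=np.linalg.inv(np.array(c["extrinsics"]))
    return T[:3,3],d@T[:3,:3].T
def plane(name,uv,z,s=None):
    o,d=ray(name,uv,s); return o+d*((z-o[2])/d[:,2])[:,None]
def proj(name,P,s=None):
    c=get_calibration(name); K=c["mtx"]; P=np.atleast_2d(np.array(P,float))
    if name=="wrist":
        s=s or monitor.read_state(); T=np.eye(4); T[:3,:3]=s["eef_rot"]; T[:3,3]=s["eef_pos"]
        T=np.linalg.inv(T@np.array(c["hand_eye"]))
    else: T=np.array(c["extrinsics"])
    q=P@T[:3,:3].T+T[:3,3]
    if name=="wrist":
        r=np.hypot(q[:,0],q[:,1]); th=np.arctan2(r,q[:,2]); k=th/np.maximum(r,1e-9)
        x,y=q[:,0]*k,q[:,1]*k
    else: x,y=q[:,0]/q[:,2],q[:,1]/q[:,2]
    return np.c_[x*K[0,0]+K[0,2],y*K[1,1]+K[1,2]]
def Rdown(yaw):
    """tool pointing down, tool x axis at yaw"""
    c,s=np.cos(yaw),np.sin(yaw); return np.array([[c,s,0],[s,-c,0],[0,0,-1.]])
def go(pos,yaw,free=False):
    """shift mm and turn from measured pose to target; yaw taken mod pi nearest current unless free"""
    s=monitor.read_state(); Rc=np.array(s["eef_rot"]); cur=np.arctan2(Rc[1,0],Rc[0,0])
    if not free: yaw=cur+(yaw-cur+np.pi/2)%np.pi-np.pi/2
    d=Rc.T@(np.array(pos)-s["eef_pos"])*1000
    rv=R.from_matrix(Rc.T@Rdown(yaw)).as_rotvec()
    print("t",round(s["time"],2),"pos",np.round(s["eef_pos"],4),"yaw",round(cur,4),"F",np.round(s["contact_force"],1),"w",round(s["grip_width"],4),"j1,j7",np.round(s["joint_pos"],2)[[0,6]])
    print("shift",np.round(d,1).tolist(),"turn",np.round(rv,4).tolist())
def shot(name,tag,crop=None,scale=1):
    s=monitor.read_state(); im,d=capture(name)
    cv2.imwrite(f"pics/{tag}_raw.png",im); np.save(f"pics/{tag}.npy",d)
    v=im if crop is None else im[crop[1]:crop[3],crop[0]:crop[2]]
    v=cv2.resize(v,None,fx=scale,fy=scale,interpolation=cv2.INTER_CUBIC); cv2.imwrite(f"pics/{tag}.png",v)
    return im,d,s
E
python3 - <<'E'
from h import *
im=cv2.imread("pics/top0.png"); d=np.load("pics/top0.npy")
cv2.imwrite("pics/topz.png",cv2.resize(im[90:300,130:430],None,fx=2.6,fy=2.6,interpolation=cv2.INTER_CUBIC))
for n,uv,z in[("jigTL",(258,160),.05),("jigTR",(335,166),.05),("jigBR",(330,210),.05),("jigBL",(252,198),.05),("tin",(293,124),.065),("jar",(402,240),.09),("h",(350,192),.096),("b",(205,185),.05),("b",(168,204),.05),("b",(200,220),.05)]: print(n,np.round(plane("top",uv,z),3))
E
```

```text
jigTL [[0.624 0.033 0.05 ]]
jigTR [[ 0.597 -0.225  0.05 ]]
jigBR [[ 0.45  -0.202  0.05 ]]
jigBL [[0.496 0.056 0.05 ]]
tin [[ 0.74  -0.087  0.065]]
jar [[ 0.345 -0.422  0.09 ]]
h [[ 0.504 -0.261  0.096]]
b [[0.544 0.212 0.05 ]]
b [[0.484 0.337 0.05 ]]
b [[0.427 0.231 0.05 ]]
```

View pics/topz.png

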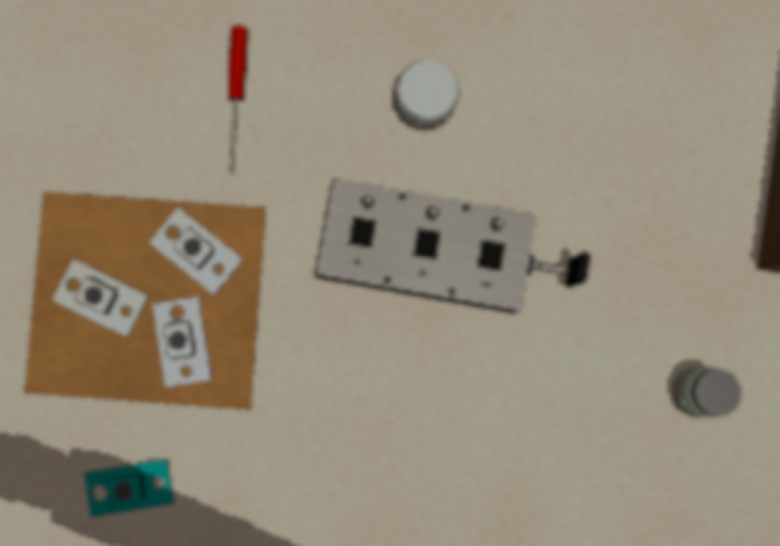

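```bash
python3 - <<'E'
from h import *
go([.59,-.12,.27],1.42)
E
```

```text
t 0.15 pos [0.2066 0.6158 0.2048] yaw 1.247 F [1.  0.4 0.4] w 0.0936 j1,j7 [-1.31 -0.02]
shift [-575.6, 597.6, -64.4] turn [-0.0001, 0.0014, -0.173]
```

Request:
step_arm:
  moves:
    - [1, [-140, 140, -65], [0, 0, -0.04]]
    - [1, [-140, 140, -65], [0, 0, -0.04]]
    - [1, [-140, 140, -65], [0, 0, -0.04]]
    - [1, [-140, 140, -65], [0, 0, -0.04]]
    - [1, [-140, 140, -65], [0, 0, -0.04]]

```text
time: 0.65
eef_pos: [0.2991, 0.4339, 0.2723]
eef_rot: [[0.288, 0.958, 0.003], [0.958, -0.288, -0.001], [0.0, 0.003, -1.0]]
contact_force: [0.2, 0.6, 1.3]
grip_width: 0.0938
```

```bash
python3 - <<'E'
from h import *
go([.59,-.12,.27],1.42)
E
```

```text
t 0.65 pos [0.2991 0.4339 0.2723] yaw 1.279 F [0.2 0.6 1.3] w 0.0938 j1,j7 [-1.06  0.28]
shift [-446.8, 438.0, 3.7] turn [0.0032, 0.0002, -0.141]
```

Request:
step_arm:
  moves:
    - [1, [-30, 30, 0], [0, 0, -0.03]]
    - [1, [-65, 65, 0], [0, 0, -0.05]]
    - [1, [-100, 100, 0], [0, 0, -0.05]]
    - [1, [-135, 135, 0], [0, 0, -0.05]]
    - [1, [-170, 170, 0], [0, 0, -0.05]]

```text
time: 1.15
eef_pos: [0.411, 0.2272, 0.2704]
eef_rot: [[0.23, 0.973, -0.0], [0.973, -0.23, 0.0], [0.0, -0.0, -1.0]]
contact_force: [0.9, 0.3, -1.1]
grip_width: 0.094
```

Request:
step_arm:
  moves:
    - [1, [-35, 35, 0], [0, 0, -0.02]]
    - [1, [-70, 70, 0], [0, 0, -0.05]]
    - [1, [-105, 105, 0], [0, 0, -0.05]]
    - [1, [-140, 140, 0], [0, 0, -0.05]]
    - [1, [-170, 170, 0], [0, 0, -0.05]]

```text
time: 1.65
eef_pos: [0.5377, 0.0215, 0.2702]
eef_rot: [[0.183, 0.983, 0.0], [0.983, -0.183, -0.0], [-0.0, 0.0, -1.0]]
contact_force: [0.3, 1.3, -0.3]
grip_width: 0.0937
```

```bash
python3 - <<'E'
from h import *
go([.59,-.12,.27],1.42)
E
```

```text
t 1.65 pos [0.5377 0.0215 0.2702] yaw 1.3864 F [ 0.3  1.3 -0.3] w 0.0937 j1,j7 [-0.21  1.38]
shift [-129.5, 77.3, 0.2] turn [0.0001, 0.0001, -0.0336]
```

Request:
step_arm:
  moves:
    - [1, [-35, 20, 0], [0, 0, -0.02]]
    - [1, [-70, 40, 0], [0, 0, -0.03]]
    - [1, [-105, 60, 0], [0, 0, -0.034]]
    - [1, [-130, 77, 0], [0, 0, -0.034]]
    - [1, [-130, 77, 0], [0, 0, -0.034]]

```text
time: 2.15
eef_pos: [0.5893, -0.1235, 0.2697]
eef_rot: [[0.155, 0.988, 0.0], [0.988, -0.155, -0.003], [-0.003, 0.0, -1.0]]
contact_force: [-0.1, -0.7, -0.3]
grip_width: 0.0936
```

```bash
python3 - <<'E'
from h import *
import pickle
im,d,s=shot("wrist","w1",None,1.5); pickle.dump(s,open("pics/w1.pkl","wb"))
go([.59,-.12,.27],1.42)
E
```

```text
t 2.2 pos [ 0.5887 -0.1202  0.2696] yaw 1.4177 F [-0.4  0.8 -0.4] w 0.094 j1,j7 [0.04 1.67]
shift [0.4, 1.2, -0.4] turn [-0.0008, 0.0006, -0.0023]
```

View pics/w1.png

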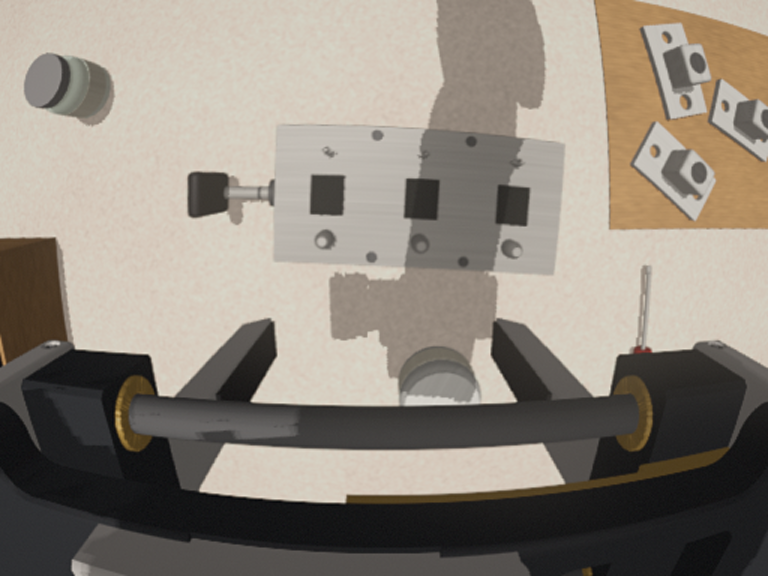

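```bash
python3 - <<'E'
from h import *
import pickle
im=cv2.imread("pics/w1_raw.png"); s=pickle.load(open("pics/w1.pkl","rb"))
g=cv2.cvtColor(im,cv2.COLOR_BGR2GRAY)
m=(g<50).astype(np.uint8); m[:, :120]=0; m[200:]=0
n,l,st,c=cv2.connectedComponentsWithStats(m)
ps=[]
for i in range(1,n):
    if st[i,4]>150:
        p=plane("wrist",c[i],.055,s)[0]; print(st[i],c[i],p.round(4)); ps.append(p)
cv2.imwrite("pics/w1j.png",cv2.resize(im[75:190,115:385],None,fx=2.9,fy=2.9,interpolation=cv2.INTER_CUBIC))
E
```

```text
[275 120  17  26 358] [283.77653631 132.76815642] [ 0.5437 -0.0799  0.055 ]
```

View pics/w1j.png

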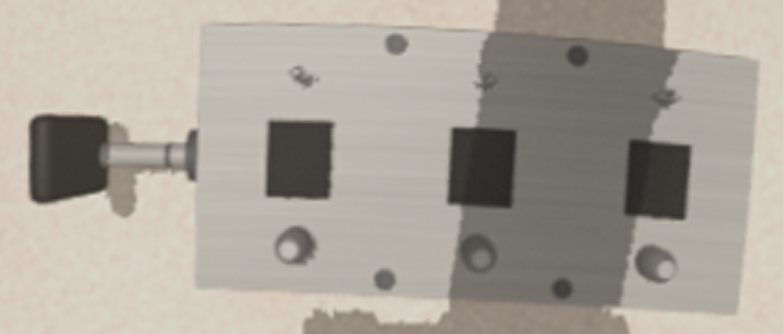

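```bash
python3 - <<'E'
from h import *
import pickle
im=cv2.imread("pics/w1_raw.png"); s=pickle.load(open("pics/w1.pkl","rb"))
g=cv2.cvtColor(im,cv2.COLOR_BGR2GRAY)
m=(g<72).astype(np.uint8); m[:, :120]=0; m[160:]=0;m[:112]=0
n,l,st,c=cv2.connectedComponentsWithStats(m)
ps=[]
for i in range(1,n):
    if st[i,4]>250:
        p=plane("wrist",c[i],.055,s)[0]; print(st[i],c[i],p.round(4)); ps.append(p)
ps=np.array(ps)
f=lambda q,z:plane("wrist",np.array(q)/2.9+[115,75],z,s).round(4)
print("tips",f([(290,249),(475,256),(664,268)],.078))
print("corners",f([(202,23),(760,61),(738,314),(196,288)],.05))
print("diam tips",f([(308,80),(488,84),(668,101)],.073))
print("paddle top outer/inner?",f([(33,115),(108,118),(104,185),(38,203)],.096))
E
```

```text
[126 115  26  29 590] [138.67627119 128.76779661] [ 0.5035 -0.2757  0.055 ]
[208 117  21  26 499] [217.80160321 129.59118236] [ 0.5258 -0.1655  0.055 ]
[270 119  23  28 558] [280.97849462 132.26344086] [ 0.5425 -0.0835  0.055 ]
[331 123  21  27 507] [340.89940828 136.50493097] [ 0.559  -0.0029  0.055 ]
tips [[ 0.5641 -0.1728  0.078 ]
 [ 0.5797 -0.0936  0.078 ]
 [ 0.5974 -0.0097  0.078 ]]
corners [[ 0.4544 -0.2006  0.05  ]
 [ 0.5086  0.0601  0.05  ]
 [ 0.6314  0.0349  0.05  ]
 [ 0.5781 -0.2259  0.05  ]]
diam tips [[ 0.4925 -0.1533  0.073 ]
 [ 0.5065 -0.0766  0.073 ]
 [ 0.5236  0.0027  0.073 ]]
paddle top outer/inner? [[ 0.4843 -0.2723  0.096 ]
 [ 0.4933 -0.2378  0.096 ]
 [ 0.5211 -0.245   0.096 ]
 [ 0.5226 -0.2775  0.096 ]]
```

```bash
python3 - <<'E'
from h import *
go([.57,-.28,.25],1.369)
E
```

```text
t 2.2 pos [ 0.5887 -0.1202  0.2696] yaw 1.4177 F [-0.4  0.8 -0.4] w 0.094 j1,j7 [0.04 1.67]
shift [-160.8, 5.9, 19.7] turn [-0.0008, 0.0006, 0.0487]
```

Request:
step_arm:
  moves:
    - [0.55, [-40, 1, 5], [0, 0, 0.02]]
    - [0.55, [-80, 3, 10], [0, 0, 0.049]]
    - [0.55, [-120, 5, 15], [0, 0, 0.049]]
    - [0.55, [-161, 6, 20], [0, 0, 0.049]]
    - [0.55, [-161, 6, 20], [0, 0, 0.049]]

```text
time: 2.7
eef_pos: [0.5678, -0.284, 0.2494]
eef_rot: [[0.204, 0.979, -0.003], [0.979, -0.204, -0.003], [-0.004, -0.002, -1.0]]
contact_force: [-0.0, -0.3, -0.1]
grip_width: 0.0574
```

```bash
python3 - <<'E'
from h import *
import pickle
im,d,s=shot("wrist","w2",(100,0,400,220),2.6); pickle.dump(s,open("pics/w2.pkl","wb"))
go([.57,-.28,.25],1.369)
E
```

```text
t 2.75 pos [ 0.5693 -0.28    0.2496] yaw 1.3685 F [ 0.1  1.8 -0.1] w 0.0539 j1,j7 [0.29 1.89]
shift [0.1, 0.7, -0.4] turn [-0.0017, 0.0003, -0.0005]
```

View pics/w2.png

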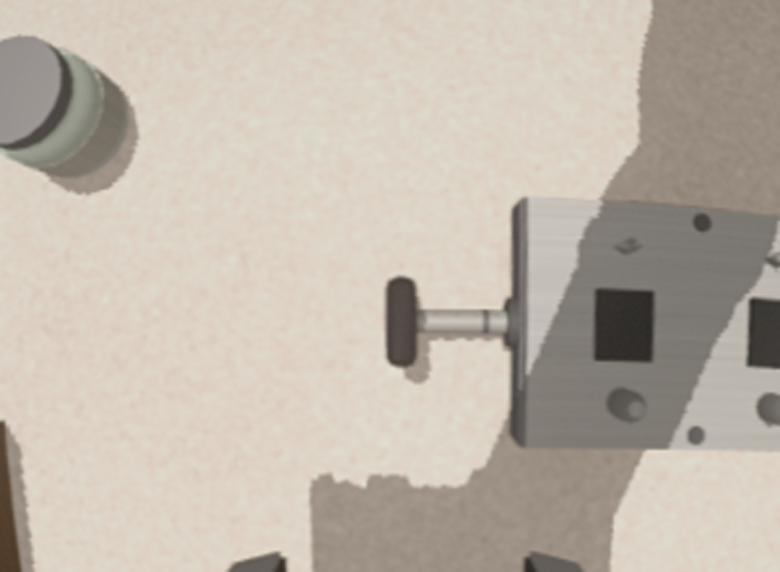

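```bash
python3 - <<'E'
from h import *
import pickle
s=pickle.load(open("pics/w2.pkl","rb"))
f=lambda q,z:plane("wrist",np.array(q)/2.6+[100,0],z,s).round(4)
p=f((401,321),.096)[0];print(p, "jig corners",f([(525,198),(525,447)],.05),"pad",f((625,325),.055))
c=np.array([.5427,-.0835]);y=np.array([.2006,.9797]);print((p[:2]-c)@-y)
go([p[0],p[1],.15],1.369)
E
```

```text
[ 0.5039 -0.2735  0.096 ] jig corners [[ 0.4557 -0.202   0.05  ]
 [ 0.5776 -0.2257  0.05  ]] pad [[ 0.5262 -0.1657  0.055 ]]
0.19392628
t 2.75 pos [ 0.5693 -0.28    0.2496] yaw 1.3685 F [ 0.1  1.8 -0.1] w 0.0539 j1,j7 [0.29 1.89]
shift [-6.8, -65.2, 99.7] turn [-0.0017, 0.0003, -0.0005]
```

Request:
step_arm:
  moves:
    - [0.55, [-3, -30, 25], [0, 0, 0]]
    - [0.55, [-7, -65, 50], [0, 0, 0]]
    - [0.55, [-7, -65, 75], [0, 0, 0]]
    - [0.55, [-7, -65, 100], [0, 0, 0]]
    - [0.55, [-7, -65, 100], [0, 0, 0]]

```text
time: 3.25
eef_pos: [0.5042, -0.2681, 0.1479]
eef_rot: [[0.194, 0.981, -0.005], [0.981, -0.194, 0.005], [0.004, -0.006, -1.0]]
contact_force: [0.1, 0.4, -0.8]
grip_width: 0.0518
```

```bash
python3 - <<'E'
from h import *
im,d,s=shot("wrist","w3",(100,0,400,300),2)
go([.5039,-.2735,.055],1.369)
E
```

```text
t 3.3 pos [ 0.5054 -0.2693  0.1496] yaw 1.3753 F [ 0.6 -1.1  0.5] w 0.0519 j1,j7 [0.33 1.96]
shift [-4.6, -0.4, 94.6] turn [-0.0027, -0.0024, 0.0063]
```

View pics/w3.png

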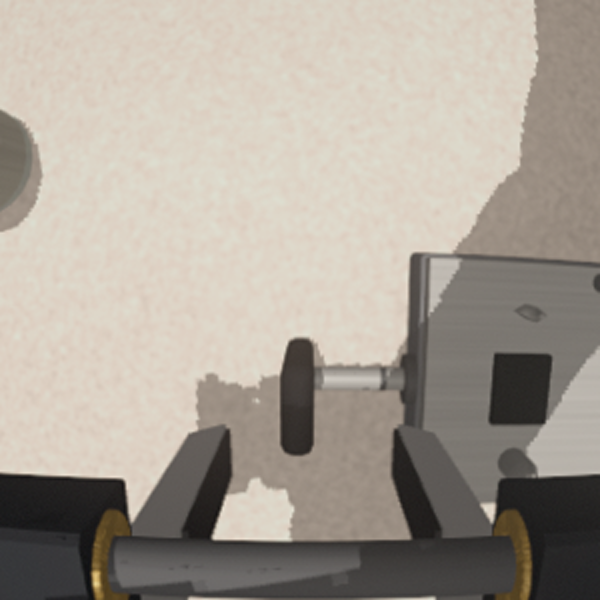

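Request:
step_arm:
  moves:
    - [0.55, [-5, 0, 25], [0, 0, 0.006]]
    - [0.55, [-5, 0, 50], [0, 0, 0.006]]
    - [0.55, [-5, 0, 75], [0, 0, 0.006]]
    - [0.55, [-5, 0, 95], [0, 0, 0.006]]
    - [0.55, [-5, 0, 95], [0, 0, 0.006]]

```text
time: 3.8
eef_pos: [0.5044, -0.2755, 0.0546]
eef_rot: [[0.202, 0.979, -0.002], [0.979, -0.202, 0.002], [0.002, -0.002, -1.0]]
contact_force: [-1.0, 0.5, -0.1]
grip_width: 0.0518
```

Request:
step_arm:
  moves:
    - [0.0, [0, 0, 0], [0, 0, 0]]
    - [0.0, [0, 0, 0], [0, 0, 0]]
    - [0.0, [0, 0, 0], [0, 0, 0]]
    - [0.0, [0, 0, 0], [0, 0, 0]]
    - [0.0, [0, 0, 0], [0, 0, 0]]
  squeeze: 40

```text
time: 4.3
eef_pos: [0.5053, -0.2755, 0.0562]
eef_rot: [[0.203, 0.979, 0.001], [0.979, -0.203, 0.003], [0.003, 0.001, -1.0]]
contact_force: [1.5, 7.8, 7.2]
grip_width: 0.0151
```

```bash
python3 - <<'E'
from h import *
go([.5039,-.2735,.055],1.369)
E
```

```text
t 4.3 pos [ 0.5053 -0.2755  0.0562] yaw 1.3666 F [1.5 7.8 7.2] w 0.0151 j1,j7 [0.36 1.99]
shift [1.7, -1.8, 1.3] turn [0.0007, -0.0027, -0.0024]
```

Request:
step_arm:
  moves:
    - [0.0, [-5, 0, 0], [0, 0, 0]]
    - [0.0, [-10, 0, 0], [0, 0, 0]]
    - [0.0, [-15, 0, 0], [0, 0, 0]]
    - [0.0, [-20, 0, 0], [0, 0, 0]]
    - [0.0, [-25, 0, 0], [0, 0, 0]]

```text
time: 4.8
eef_pos: [0.5027, -0.2878, 0.056]
eef_rot: [[0.196, 0.981, 0.0], [0.98, -0.196, 0.018], [0.018, -0.003, -1.0]]
contact_force: [5.2, 33.7, 17.1]
grip_width: 0.0139
```

Request:
step_arm:
  moves:
    - [0.0, [-3, 0, 0], [0, 0, 0]]
    - [0.0, [-6, 0, 0], [0, 0, 0]]
    - [0.0, [-9, 0, 0], [0, 0, 0]]
    - [0.0, [-12, 0, 0], [0, 0, 0]]
    - [0.0, [-12, 0, 0], [0, 0, 0]]

```text
time: 5.3
eef_pos: [0.4979, -0.3113, 0.0562]
eef_rot: [[0.202, 0.979, 0.001], [0.979, -0.202, 0.003], [0.003, 0.001, -1.0]]
contact_force: [1.4, 6.8, 8.3]
grip_width: 0.0136
```

Request:
step_arm:
  moves:
    - [0.0, [-2, 0, 0], [0, 0, 0]]
    - [0.0, [-4, 0, 0], [0, 0, 0]]
    - [0.0, [-6, 0, 0], [0, 0, 0]]
    - [0.0, [-8, 0, 0], [0, 0, 0]]
    - [0.0, [-8, 0, 0], [0, 0, 0]]

```text
time: 5.8
eef_pos: [0.4979, -0.3114, 0.0561]
eef_rot: [[0.198, 0.98, 0.001], [0.98, -0.198, 0.013], [0.013, -0.002, -1.0]]
contact_force: [2.3, 20.5, 13.7]
grip_width: 0.0138
```

Request:
step_arm:
  moves:
    - [0.0, [8, 0, 0], [0, 0, 0]]
    - [0.2, [8, 0, 0], [0, 0, 0]]
    - [0.5, [8, 0, 0], [0, 0, 0]]
    - [0.5, [8, 0, 0], [0, 0, 0]]
    - [0.5, [8, 0, 0], [0, 0, 0]]

```text
time: 6.3
eef_pos: [0.4962, -0.3146, 0.0552]
eef_rot: [[0.205, 0.979, -0.001], [0.979, -0.205, -0.0], [-0.001, -0.001, -1.0]]
contact_force: [-0.2, -1.0, -0.8]
grip_width: 0.0395
```

Request:
step_arm:
  moves:
    - [0.5, [0, 0, -40], [0, 0, 0]]
    - [0.5, [0, 0, -80], [0, 0, 0]]
    - [0.5, [0, 30, -120], [0, 0, 0]]
    - [0.5, [0, 65, -160], [0, 0, 0]]
    - [0.5, [0, 65, -160], [0, 0, 0]]

```text
time: 6.8
eef_pos: [0.5671, -0.3291, 0.221]
eef_rot: [[0.202, 0.979, 0.012], [0.979, -0.201, -0.006], [-0.003, 0.013, -1.0]]
contact_force: [0.8, -0.4, -0.5]
grip_width: 0.0473
```

```bash
python3 - <<'E'
from h import *
import pickle
im,d,s=shot("wrist","w4",(100,0,400,220),2.6); pickle.dump(s,open("pics/w4.pkl","wb"))
go([.57,-.28,.25],1.369)
E
```

```text
t 6.85 pos [ 0.5638 -0.3282  0.2182] yaw 1.3671 F [-0.  -0.6  0.4] w 0.0471 j1,j7 [0.37 1.96]
shift [48.4, -3.5, -31.9] turn [0.0068, 0.002, -0.0019]
```

View pics/w4.png

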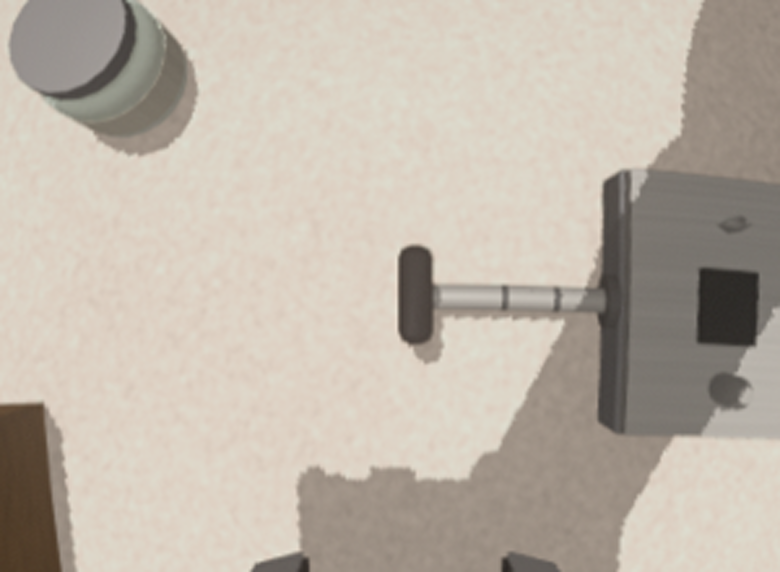

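```bash
python3 - <<'E'
from h import *
import pickle
s=pickle.load(open("pics/w4.pkl","rb"))
f=lambda q,z:plane("wrist",np.array(q)/2.6+[100,0],z,s).round(4)
p=f((416,295),.096)[0];e=f([(631,170),(622,434)],.05); r=f([(433,296),(505,297),(558,299),(605,300)],.036)
y=np.array([.2006,.9797]);print(p,e,(p[:2]-e.mean(0)[:2])@-y,(r[:,:2]-e.mean(0)[:2])@-y)
s2=pickle.load(open("pics/w2.pkl","rb"))
f=lambda q,z:plane("wrist",np.array(q)/2.6+[100,0],z,s2).round(4)
e=f([(525,198),(525,447)],.05); r=f([(417,321),(487,321),(508,321)],.036);print((r[:,:2]-e.mean(0)[:2])@-y)
E
```

```text
[ 0.496  -0.3111  0.096 ] [[ 0.4552 -0.2014  0.05  ]
 [ 0.5764 -0.2279  0.05  ]] 0.098463945 [0.08985565 0.05606351 0.03080174 0.00772002]
[0.05338589 0.0179082  0.00712218]
```

```bash
python3 - <<'E'
from h import *
go([.555,.247,.28],1.369)
E
```

```text
t 6.85 pos [ 0.5638 -0.3282  0.2182] yaw 1.3671 F [-0.  -0.6  0.4] w 0.0471 j1,j7 [0.37 1.96]
shift [561.4, -124.6, -63.7] turn [0.0068, 0.002, -0.0019]
```

Request:
step_arm:
  moves:
    - [1, [40, -9, -20], [0, 0, 0]]
    - [1, [87, -20, -40], [0, 0, 0]]
    - [1, [135, -30, -60], [0, 0, 0]]
    - [1, [183, -41, -63], [0, 0, 0]]
    - [1, [230, -51, -63], [0, 0, 0]]

```text
time: 7.35
eef_pos: [0.5556, -0.0927, 0.2778]
eef_rot: [[0.205, 0.979, -0.002], [0.979, -0.205, -0.0], [-0.0, -0.002, -1.0]]
contact_force: [0.9, -0.4, -0.5]
grip_width: 0.0834
```

Request:
step_arm:
  moves:
    - [1, [47, -10, 0], [0, 0, 0]]
    - [1, [94, -21, 0], [0, 0, 0]]
    - [1, [141, -32, 0], [0, 0, 0]]
    - [1, [188, -42, 0], [0, 0, 0]]
    - [1, [235, -53, 0], [0, 0, 0]]

```text
time: 7.85
eef_pos: [0.5513, 0.1477, 0.2767]
eef_rot: [[0.205, 0.979, -0.003], [0.979, -0.205, -0.002], [-0.002, -0.003, -1.0]]
contact_force: [1.6, 0.4, 0.6]
grip_width: 0.094
```

```bash
python3 - <<'E'
from h import *
go([.555,.247,.28],1.369)
E
```

```text
t 7.85 pos [0.5513 0.1477 0.2767] yaw 1.3647 F [1.6 0.4 0.6] w 0.094 j1,j7 [-0.41  1.13]
shift [98.0, -16.7, -3.4] turn [-0.003, 0.0022, -0.0043]
```

Request:
step_arm:
  moves:
    - [1, [35, -6, 0], [0, 0, 0]]
    - [1, [70, -12, -2], [0, 0, 0]]
    - [1, [98, -17, -3], [0, 0, 0]]
    - [1, [98, -17, -3], [0, 0, 0]]
    - [1, [98, -17, -3], [0, 0, 0]]

```text
time: 8.35
eef_pos: [0.5553, 0.2455, 0.2796]
eef_rot: [[0.203, 0.979, -0.003], [0.979, -0.203, -0.002], [-0.003, -0.003, -1.0]]
contact_force: [0.1, -0.9, 0.4]
grip_width: 0.0938
```

```bash
python3 - <<'E'
from h import *
import pickle
im,d,s=shot("wrist","w5",(80,0,440,240),2.2); pickle.dump(s,open("pics/w5.pkl","wb"))
go([.555,.247,.28],1.369)
E
```

```text
t 8.4 pos [0.5558 0.2444 0.2801] yaw 1.3644 F [ 0.1 -0.4  0.3] w 0.0942 j1,j7 [-0.55  0.97]
shift [2.4, -1.3, 0.1] turn [-0.0018, 0.003, -0.0046]
```

View pics/w5.png

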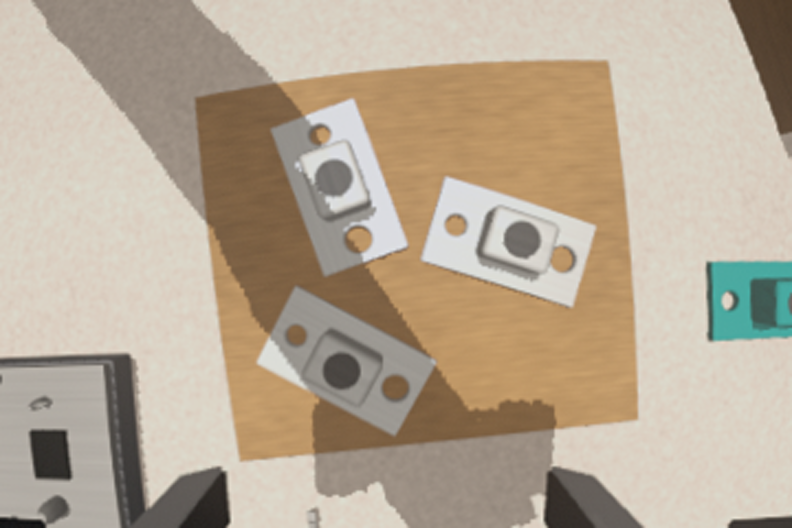

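```bash
cat > br.py <<'E'
from h import *
def bracket(tag,s,sc,off,small,large,hub,corners,z0=.003):
    f=lambda q,z:plane("wrist",np.array(q,float)/sc+off,z,s)[:,:2]
    sm,lg=f(small,z0+.01)[0],f(large,z0+.01)[0]; h=f(hub,z0+.05)[0]
    c=f(corners,z0+.01); 
    print(tag,"holes mid",((sm+lg)/2).round(4),"hub",h.round(4),"corners",c.mean(0).round(4),"yaw",np.arctan2(*(lg-sm)[::-1]).round(4),"dist",np.linalg.norm(lg-sm).round(4))
    e=[c[(i+1)%4]-c[i] for i in range(4)]
    print("   edges",[ (round(float(np.linalg.norm(v)),4),round(float(np.arctan2(v[1],v[0])),3)) for v in e])
E
python3 - <<'E'
from br import *
import pickle
s=pickle.load(open("pics/w5.pkl","rb"))
o=[80,0]
bracket("C",s,2.2,o,(320,134),(358,238),(334,177),[(271,128),(353,98),(408,246),(327,276)])
bracket("A",s,2.2,o,(296,335),(396,388),(341,370),[(295,286),(436,360),(395,437),(256,364)])
bracket("B",s,2.2,o,(456,225),(563,258),(522,240),[(445,177),(597,226),(573,308),(421,260)])
E
```

```text
C holes mid [0.4273 0.2378] hub [0.4271 0.2378] corners [0.4274 0.238 ] yaw 0.1368 dist 0.0773
   edges [(0.0595, 1.705), (0.1104, 0.141), (0.0585, -1.421), (0.1113, -2.992)]
A holes mid [0.5469 0.2175] hub [0.5464 0.2168] corners [0.5471 0.2169] yaw 0.8712 dist 0.0784
   edges [(0.1094, 0.878), (0.0616, -0.678), (0.1104, -2.269), (0.061, 2.448)]
B holes mid [0.4875 0.3445] hub [0.4882 0.3443] corners [0.4881 0.3448] yaw 1.1022 dist 0.0778
   edges [(0.1113, 1.098), (0.0608, -0.478), (0.1113, -2.055), (0.0596, 2.663)]
```

```bash
python3 - <<'E'
from h import *
go([.5468,.2171,.15],2.444)
E
```

```text
t 8.4 pos [0.5558 0.2444 0.2801] yaw 1.3644 F [ 0.1 -0.4  0.3] w 0.0942 j1,j7 [-0.55  0.97]
shift [-28.2, -3.0, 130.2] turn [-0.0032, 0.0017, -1.0796]
```

Request:
step_arm:
  moves:
    - [0.75, [-6, -1, 25], [0, 0, -0.14]]
    - [0.75, [-12, -1, 50], [0, 0, -0.28]]
    - [0.75, [-18, -2, 75], [0, 0, -0.42]]
    - [0.75, [-24, -2, 100], [0, 0, -0.56]]
    - [0.75, [-28, -3, 130], [0, 0, -0.7]]

```text
time: 8.9
eef_pos: [0.5482, 0.2166, 0.1508]
eef_rot: [[-0.477, 0.879, 0.001], [0.879, 0.477, -0.001], [-0.001, 0.0, -1.0]]
contact_force: [-0.0, 0.9, 0.1]
grip_width: 0.0705
```

Request:
step_arm:
  moves:
    - [0.75, [0, 0, 0], [0, 0, -0.14]]
    - [0.75, [0, 0, 0], [0, 0, -0.28]]
    - [0.75, [0, 0, 0], [0, 0, -0.38]]
    - [0.75, [0, 0, 0], [0, 0, -0.38]]
    - [0.75, [0, 0, 0], [0, 0, -0.38]]

```text
time: 9.4
eef_pos: [0.5478, 0.2179, 0.1513]
eef_rot: [[-0.765, 0.644, -0.001], [0.644, 0.765, -0.001], [-0.0, -0.001, -1.0]]
contact_force: [-0.0, 0.2, -0.3]
grip_width: 0.0703
```

```bash
python3 - <<'E'
from h import *
import pickle
im,d,s=shot("wrist","w6",(120,60,440,300),2.4); pickle.dump(s,open("pics/w6.pkl","wb"))
go([.5468,.2171,.02],2.444)
E
```

```text
t 9.45 pos [0.5478 0.2184 0.1514] yaw 2.4422 F [-0.7 -0.2  0.1] w 0.0705 j1,j7 [-0.32  1.89]
shift [-0.0, -1.6, 131.4] turn [-0.0007, 0.0003, -0.0018]
```

View pics/w6.png

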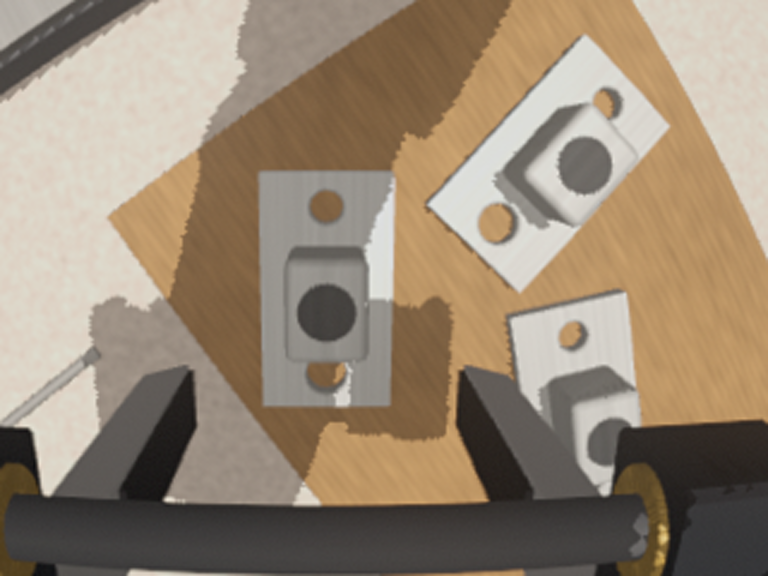

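```bash
python3 - <<'E'
from br import *
import pickle
s=pickle.load(open("pics/w6.pkl","rb"))
bracket("A",s,2.4,[120,60],(326,206),(326,374),(327,312),[(258,171),(396,171),(391,407),(263,406)])
E
```

```text
A holes mid [0.546  0.2171] hub [0.5457 0.2173] corners [0.5458 0.2177] yaw 0.8714 dist 0.0783
   edges [(0.0613, 2.442), (0.1109, 0.87), (0.061, -0.708), (0.1103, -2.268)]
```

Request:
step_arm:
  moves:
    - [0.75, [0.5, -2, 35], [0, 0, -0.002]]
    - [0.75, [0.5, -2, 70], [0, 0, -0.002]]
    - [0.75, [0.5, -2, 105], [0, 0, -0.002]]
    - [0.75, [0.5, -2, 131], [0, 0, -0.002]]
    - [0.75, [0.5, -2, 131], [0, 0, -0.002]]

```text
time: 9.95
eef_pos: [0.5434, 0.217, 0.0173]
eef_rot: [[-0.768, 0.64, -0.006], [0.64, 0.768, -0.003], [0.002, -0.007, -1.0]]
contact_force: [-0.7, 0.0, 0.4]
grip_width: 0.0704
```

```bash
python3 - <<'E'
from h import *
go([.546,.2172,.02],2.444)
E
```

```text
t 9.95 pos [0.5434 0.217  0.0173] yaw 2.4467 F [-0.7  0.   0.4] w 0.0704 j1,j7 [-0.35  1.86]
shift [-1.8, 1.8, -2.8] turn [-0.0065, -0.0025, 0.0027]
```

Request:
step_arm:
  moves:
    - [0.75, [0, 0, 0], [0, 0, 0]]
    - [0.75, [0, 0, 0], [0, 0, 0]]
    - [0.75, [0, 0, 0], [0, 0, 0]]
    - [0.75, [0, 0, 0], [0, 0, 0]]
    - [0.75, [0, 0, 0], [0, 0, 0]]

```text
time: 10.45
eef_pos: [0.5466, 0.2187, 0.0213]
eef_rot: [[-0.769, 0.639, 0.001], [0.639, 0.769, 0.001], [-0.001, 0.001, -1.0]]
contact_force: [0.6, 0.2, 0.3]
grip_width: 0.0701
```

```bash
python3 - <<'E'
from h import *
go([.546,.2172,.02],2.444)
E
```

```text
t 10.45 pos [0.5466 0.2187 0.0213] yaw 2.4478 F [0.6 0.2 0.3] w 0.0701 j1,j7 [-0.35  1.86]
shift [-0.5, -1.6, 1.3] turn [0.0012, 0.0006, 0.0038]
```

Request:
step_arm:
  moves:
    - [0.75, [-0.5, -1, 1], [0, 0, 0]]
    - [0.75, [-0.5, -1, 1], [0, 0, 0]]
    - [0.75, [-0.5, -1, 1], [0, 0, 0]]
    - [0.75, [-0.5, -1, 1], [0, 0, 0]]
    - [0.75, [-0.5, -1, 1], [0, 0, 0]]

```text
time: 10.95
eef_pos: [0.5459, 0.2175, 0.0194]
eef_rot: [[-0.769, 0.639, -0.0], [0.639, 0.769, -0.0], [0.0, -0.0, -1.0]]
contact_force: [-0.4, -0.4, 0.3]
grip_width: 0.0706
```

Request:
step_arm:
  moves:
    - [0, [0, 0, 0], [0, 0, 0]]
    - [0, [0, 0, 0], [0, 0, 0]]
    - [0, [0, 0, 0], [0, 0, 0]]
    - [0, [0, 0, 0], [0, 0, 0]]
    - [0, [0, 0, 0], [0, 0, 0]]
  squeeze: 45

```text
time: 11.45
eef_pos: [0.546, 0.2174, 0.0194]
eef_rot: [[-0.769, 0.639, 0.0], [0.639, 0.769, -0.0], [-0.0, 0.0, -1.0]]
contact_force: [1.6, 0.1, -0.8]
grip_width: 0.0341
```

```bash
python3 - <<'E'
from h import *
go([.546,.2172,.02],2.444)
E
```

```text
t 11.45 pos [0.546  0.2174 0.0194] yaw 2.448 F [ 1.6  0.1 -0.8] w 0.0341 j1,j7 [-0.35  1.86]
shift [-0.1, -0.2, -0.6] turn [0.0001, 0.0002, 0.004]
```

Request:
step_arm:
  moves:
    - [0, [0, 0, -10], [0, 0, 0]]
    - [0, [0, 0, -35], [0, 0, 0]]
    - [0, [0, 0, -65], [0, 0, 0]]
    - [0, [0, 0, -100], [0, 0, 0]]
    - [0, [0, 0, -130], [0, 0, 0]]

```text
time: 11.95
eef_pos: [0.5456, 0.2174, 0.1514]
eef_rot: [[-0.769, 0.639, 0.0], [0.639, 0.769, 0.0], [0.0, 0.0, -1.0]]
contact_force: [1.4, 0.1, -2.4]
grip_width: 0.0337
```

```bash
python3 - <<'E'
from h import *
import pickle
im,d,s=shot("wrist","w7",(120,60,440,300),2.4); pickle.dump(s,open("pics/w7.pkl","wb"))
go([.526,-.1661,.155],1.369)
E
```

```text
t 12.0 pos [0.5485 0.2187 0.1562] yaw 2.4479 F [0.7 0.  1.1] w 0.0336 j1,j7 [-0.32  1.9 ]
shift [-228.7, -310.3, -0.3] turn [0.0086, -0.0007, 1.0789]
```

View pics/w7.png

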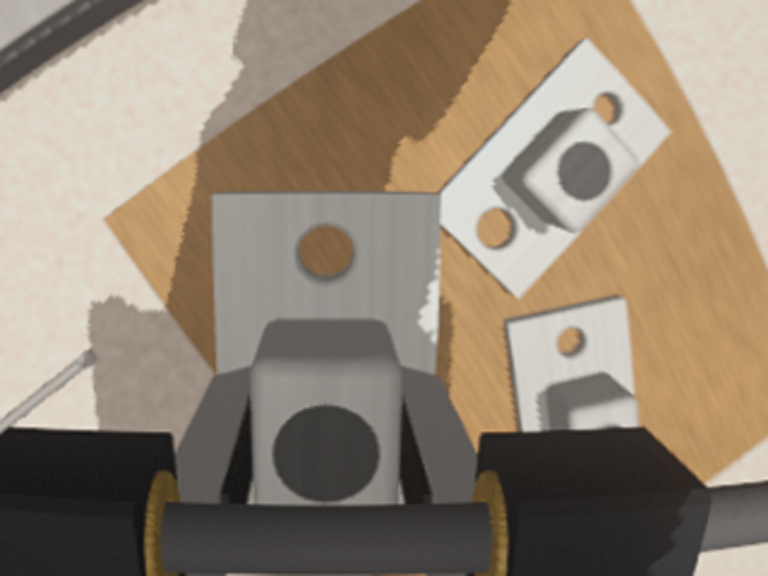

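Request:
step_arm:
  moves:
    - [0, [-20, -27, -10], [0, 0, 0.1]]
    - [0, [-45, -62, -15], [0, 0, 0.22]]
    - [0, [-70, -97, -15], [0, 0, 0.34]]
    - [0, [-95, -130, -15], [0, 0, 0.46]]
    - [0, [-120, -163, -15], [0, 0, 0.58]]

```text
time: 12.5
eef_pos: [0.5333, 0.0139, 0.1647]
eef_rot: [[-0.288, 0.958, -0.0], [0.958, 0.288, 0.0], [0.0, -0.0, -1.0]]
contact_force: [0.9, -0.6, -2.7]
grip_width: 0.0336
```

```bash
python3 - <<'E'
from h import *
go([.526,-.1661,.165],1.369)
E
```

```text
t 12.5 pos [0.5333 0.0139 0.1647] yaw 1.8633 F [ 0.9 -0.6 -2.7] w 0.0336 j1,j7 [-0.07  1.77]
shift [-170.3, -58.8, -0.4] turn [-0.0002, -0.0002, 0.4943]
```

Request:
step_arm:
  moves:
    - [0, [-40, -14, 0], [0, 0, 0.12]]
    - [0, [-80, -28, 0], [0, 0, 0.24]]
    - [0, [-120, -42, 0], [0, 0, 0.36]]
    - [0, [-150, -52, 0], [0, 0, 0.46]]
    - [0, [-170, -59, 0], [0, 0, 0.494]]

```text
time: 13.0
eef_pos: [0.5263, -0.1676, 0.1645]
eef_rot: [[0.202, 0.979, -0.001], [0.979, -0.202, -0.001], [-0.001, -0.0, -1.0]]
contact_force: [-0.5, -0.2, -2.2]
grip_width: 0.0337
```

Request:
step_arm:
  moves:
    - [0, [0, 0, 0], [0, 0, 0]]
    - [0, [0, 0, 0], [0, 0, 0]]
    - [0, [0, 0, 0], [0, 0, 0]]
    - [0, [0, 0, 0], [0, 0, 0]]
    - [0, [0, 0, 0], [0, 0, 0]]

```text
time: 13.5
eef_pos: [0.5275, -0.1632, 0.1644]
eef_rot: [[0.194, 0.981, -0.0], [0.981, -0.194, 0.001], [0.0, -0.0, -1.0]]
contact_force: [0.2, 0.2, -1.9]
grip_width: 0.0338
```

```bash
python3 - <<'E'
from h import *
import pickle
im,d,s=shot("wrist","w8",(120,60,440,300),2.4); pickle.dump(s,open("pics/w8.pkl","wb"))
go([.526,-.1661,.165],1.369)
E
```

```text
t 13.55 pos [ 0.5275 -0.1635  0.1645] yaw 1.3755 F [ 0.  -0.3 -2.7] w 0.0337 j1,j7 [0.17 1.71]
shift [-2.9, -1.0, -0.5] turn [-0.0, -0.0003, 0.0065]
```

View pics/w8.png

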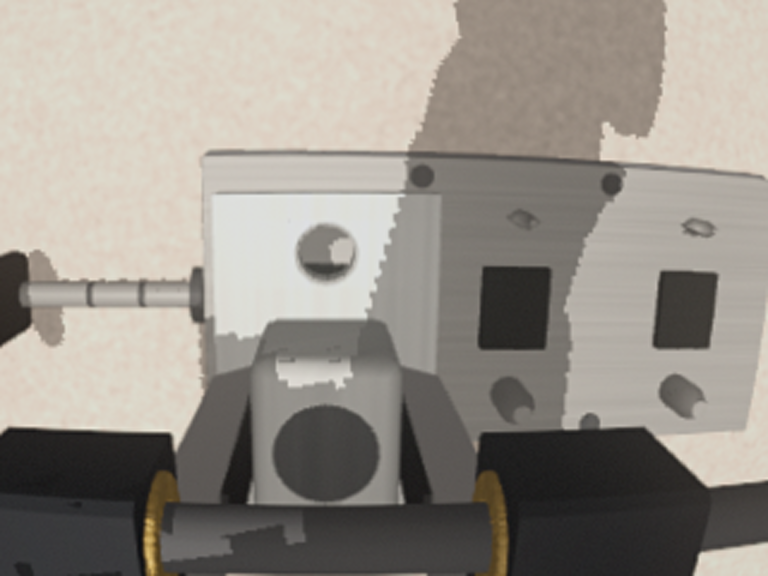

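Request:
step_arm:
  moves:
    - [0, [-3, -1, 20], [0, 0, 0.0065]]
    - [0, [-3, -1, 40], [0, 0, 0.0065]]
    - [0, [-3, -1, 50], [0, 0, 0.0065]]
    - [0, [-3, -1, 55], [0, 0, 0.0065]]
    - [0, [-3, -1, 55], [0, 0, 0.0065]]

```text
time: 14.05
eef_pos: [0.5257, -0.1669, 0.1091]
eef_rot: [[0.202, 0.979, -0.001], [0.979, -0.202, 0.0], [0.0, -0.001, -1.0]]
contact_force: [0.5, -0.0, -2.8]
grip_width: 0.0334
```

Request:
step_arm:
  moves:
    - [0, [0, 0, 0], [0, 0, 0]]
    - [0, [0, 0, 0], [0, 0, 0]]
    - [0, [0, 0, 0], [0, 0, 0]]
    - [0, [0, 0, 0], [0, 0, 0]]
    - [0, [0, 0, 0], [0, 0, 0]]

```text
time: 14.55
eef_pos: [0.5259, -0.1672, 0.1097]
eef_rot: [[0.202, 0.979, 0.0], [0.979, -0.202, -0.0], [-0.0, 0.0, -1.0]]
contact_force: [0.1, -0.3, -2.1]
grip_width: 0.0338
```

```bash
python3 - <<'E'
from h import *
import pickle
s=pickle.load(open("pics/w8.pkl","rb"))
f=lambda q,z:plane("wrist",np.array(q)/2.4+[120,60],z,s).round(4)
print(f([(515,308),(685,310)],.055))
im,d,s=shot("wrist","w9",(120,60,440,300),2.4); pickle.dump(s,open("pics/w9.pkl","wb"))
go([.526,-.1661,.0664],1.369)
E
```

```text
[[ 0.5424 -0.0845  0.055 ]
 [ 0.5592 -0.0032  0.055 ]]
t 14.6 pos [ 0.5258 -0.1672  0.1096] yaw 1.3675 F [-0.7 -0.2 -2.3] w 0.0337 j1,j7 [0.19 1.72]
shift [1.1, -0.1, 43.2] turn [0.0002, -0.0, -0.0015]
```

View pics/w9.png

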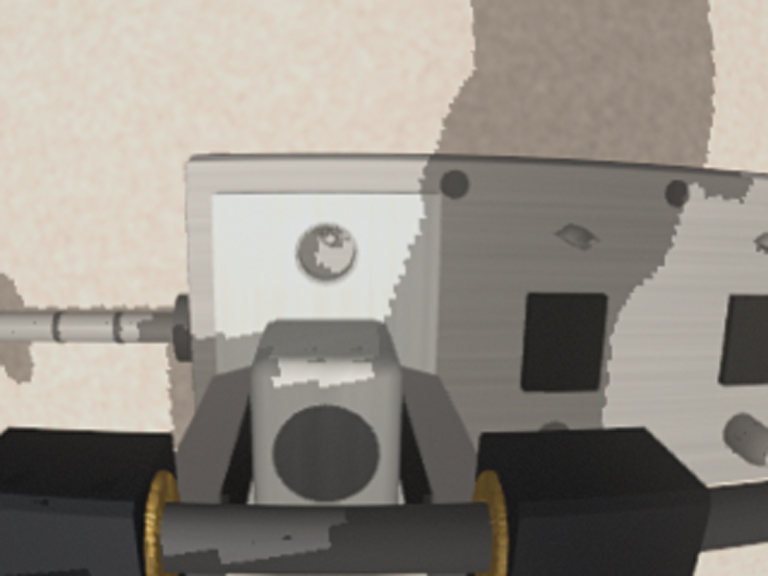

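Request:
step_arm:
  moves:
    - [0, [1, 0, 8], [0, 0, 0]]
    - [0, [1, 0, 14], [0, 0, 0]]
    - [0, [1, 0, 20], [0, 0, 0]]
    - [0, [1, 0, 26], [0, 0, 0]]
    - [0, [1, 0, 32], [0, 0, 0]]

```text
time: 15.1
eef_pos: [0.5258, -0.1661, 0.0767]
eef_rot: [[0.202, 0.979, -0.0], [0.979, -0.202, 0.0], [0.0, -0.0, -1.0]]
contact_force: [0.5, -0.3, -2.1]
grip_width: 0.0338
```

Request:
step_arm:
  moves:
    - [0, [0, 0, 2], [0, 0, 0]]
    - [0, [0, 0, 4], [0, 0, 0]]
    - [0, [0, 0, 5], [0, 0, 0]]
    - [0, [0, 0, 6], [0, 0, 0]]
    - [0, [0, 0, 6], [0, 0, 0]]

```text
time: 15.6
eef_pos: [0.5261, -0.1662, 0.0715]
eef_rot: [[0.202, 0.979, 0.0], [0.979, -0.202, -0.0], [0.0, 0.0, -1.0]]
contact_force: [-0.1, 0.5, -2.3]
grip_width: 0.0338
```

Request:
step_arm:
  moves:
    - [0, [0, 0, 2], [0, 0, 0]]
    - [0, [0, 0, 4], [0, 0, 0]]
    - [0, [0, 0, 6], [0, 0, 0]]
    - [0, [0, 0, 8], [0, 0, 0]]
    - [0, [0, 0, 8], [0, 0, 0]]

```text
time: 16.1
eef_pos: [0.5262, -0.1662, 0.0664]
eef_rot: [[0.202, 0.979, 0.001], [0.979, -0.202, 0.0], [0.0, 0.001, -1.0]]
contact_force: [-5.6, 2.0, 23.2]
grip_width: 0.0335
```

Request:
step_arm:
  moves:
    - [0, [0, 0, 1], [0, 0, 0]]
    - [0, [0, 0, 2], [0, 0, 0]]
    - [0, [0, 0, 3], [0, 0, 0]]
    - [0, [0, 0, 3], [0, 0, 0]]
    - [0, [0, 0, 3], [0, 0, 0]]

```text
time: 16.6
eef_pos: [0.5263, -0.1663, 0.0664]
eef_rot: [[0.202, 0.979, 0.003], [0.979, -0.202, 0.0], [0.001, 0.002, -1.0]]
contact_force: [-11.3, 4.8, 48.5]
grip_width: 0.0334
```

Request:
step_arm:
  moves:
    - [0, [0, 0, -5], [0, 0, 0]]
    - [0.3, [0, 0, -5], [0, 0, 0]]
    - [0.65, [0, 0, -5], [0, 0, 0]]
    - [0.65, [0, 0, -5], [0, 0, 0]]
    - [0.65, [0, 0, -5], [0, 0, 0]]

```text
time: 17.1
eef_pos: [0.5258, -0.1661, 0.0648]
eef_rot: [[0.202, 0.979, -0.001], [0.979, -0.202, 0.0], [0.0, -0.001, -1.0]]
contact_force: [0.3, -0.2, -0.4]
grip_width: 0.0543
```

Request:
step_arm:
  moves:
    - [0.65, [0, 0, -20], [0, 0, 0]]
    - [0.65, [0, 0, -50], [0, 0, 0]]
    - [0.65, [0, 0, -90], [0, 0, 0]]
    - [0.65, [0, 0, -130], [0, 0, 0]]
    - [0.65, [0, 0, -170], [0, 0, 0]]

```text
time: 17.6
eef_pos: [0.5256, -0.1661, 0.2365]
eef_rot: [[0.202, 0.979, -0.001], [0.979, -0.202, 0.0], [-0.0, -0.001, -1.0]]
contact_force: [1.1, 0.4, -0.9]
grip_width: 0.0612
```

```bash
python3 - <<'E'
from h import *
import pickle
im,d,s=shot("wrist","w10",(80,0,440,240),2.2); pickle.dump(s,open("pics/w10.pkl","wb"))
go([.555,.247,.28],1.369)
E
```

```text
t 17.65 pos [ 0.5295 -0.1674  0.243 ] yaw 1.3672 F [ 1.9 -0.1  4.1] w 0.0609 j1,j7 [0.16 1.7 ]
shift [411.0, -58.4, -37.8] turn [0.0104, 0.0006, -0.0018]
```

View pics/w10.png

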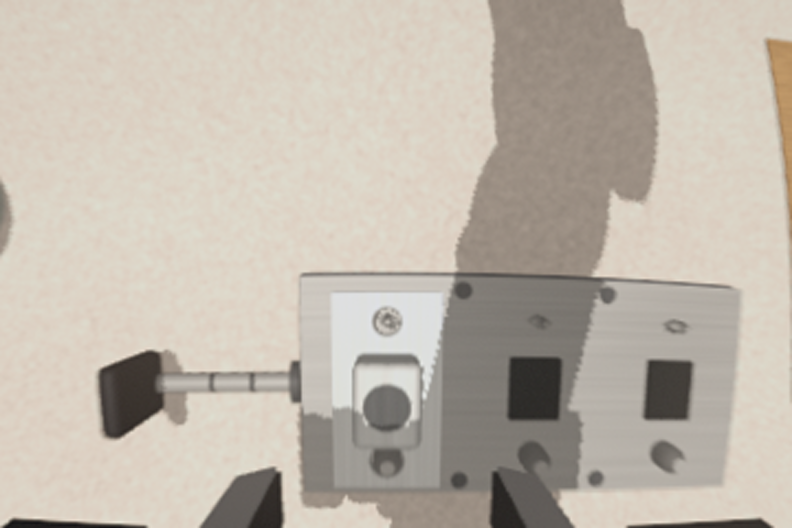

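Request:
step_arm:
  moves:
    - [0.75, [40, -6, -10], [0, 0, 0]]
    - [0.75, [87, -12, -25], [0, 0, 0]]
    - [0.75, [135, -19, -38], [0, 0, 0]]
    - [0.75, [183, -26, -38], [0, 0, 0]]
    - [0.75, [230, -32, -38], [0, 0, 0]]

```text
time: 18.15
eef_pos: [0.5411, 0.0676, 0.2735]
eef_rot: [[0.202, 0.979, 0.001], [0.979, -0.202, 0.0], [0.0, 0.0, -1.0]]
contact_force: [1.3, 0.1, -0.1]
grip_width: 0.0705
```

Request:
step_arm:
  moves:
    - [0.75, [47, -7, 0], [0, 0, 0]]
    - [0.75, [94, -14, 0], [0, 0, 0]]
    - [0.75, [140, -20, 0], [0, 0, 0]]
    - [0.75, [180, -26, 0], [0, 0, 0]]
    - [0.75, [181, -26, 0], [0, 0, 0]]

```text
time: 18.65
eef_pos: [0.5504, 0.2561, 0.2721]
eef_rot: [[0.192, 0.981, -0.002], [0.981, -0.192, 0.004], [0.004, -0.003, -1.0]]
contact_force: [0.3, 0.8, 0.0]
grip_width: 0.0704
```

```bash
python3 - <<'E'
from h import *
import pickle
im,d,s=shot("wrist","w11",(80,0,440,240),2.2); pickle.dump(s,open("pics/w11.pkl","wb"))
go([.4275,.238,.15],1.714)
E
```

```text
t 18.7 pos [0.5511 0.252  0.2721] yaw 1.3735 F [ 0.8 -0.6 -0.1] w 0.0709 j1,j7 [-0.52  0.94]
shift [-38.0, -118.2, 122.3] turn [-0.0018, -0.0009, -0.3405]
```

View pics/w11.png

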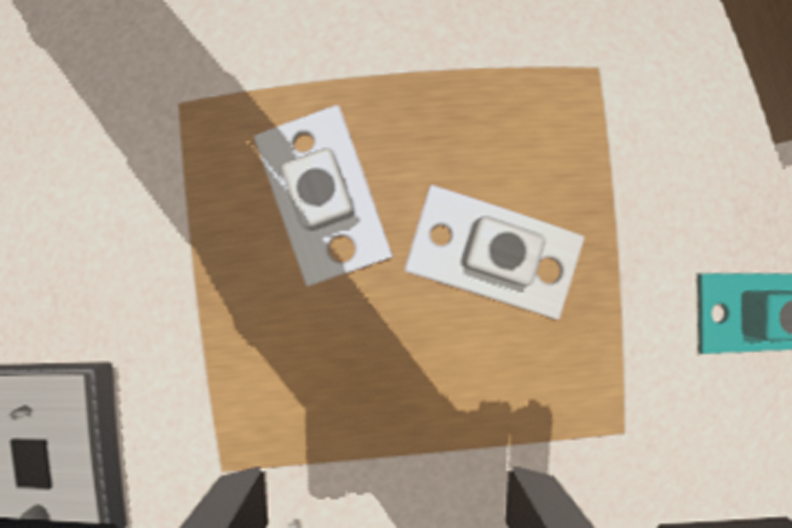

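Request:
step_arm:
  moves:
    - [0.75, [-8, -25, 25], [0, 0, -0.1]]
    - [0.75, [-16, -50, 50], [0, 0, -0.2]]
    - [0.75, [-24, -75, 80], [0, 0, -0.3]]
    - [0.75, [-32, -100, 105], [0, 0, -0.34]]
    - [0.75, [-38, -118, 122], [0, 0, -0.34]]

```text
time: 19.2
eef_pos: [0.4266, 0.232, 0.1499]
eef_rot: [[-0.135, 0.991, -0.003], [0.991, 0.135, -0.002], [-0.002, -0.003, -1.0]]
contact_force: [0.9, -0.2, -0.6]
grip_width: 0.0708
```

Request:
step_arm:
  moves:
    - [0.75, [0, 0, 0], [0, 0, 0]]
    - [0.75, [0, 0, 0], [0, 0, 0]]
    - [0.75, [0, 0, 0], [0, 0, 0]]
    - [0.75, [0, 0, 0], [0, 0, 0]]
    - [0.75, [0, 0, 0], [0, 0, 0]]

```text
time: 19.7
eef_pos: [0.4301, 0.2348, 0.152]
eef_rot: [[-0.135, 0.991, 0.002], [0.991, 0.135, 0.001], [0.001, 0.002, -1.0]]
contact_force: [-0.1, 0.4, 0.3]
grip_width: 0.0704
```

```bash
python3 - <<'E'
from h import *
import pickle
im,d,s=shot("wrist","w12",(120,60,440,300),2.4); pickle.dump(s,open("pics/w12.pkl","wb"))
go([.4275,.238,.02],1.714)
E
```

```text
t 19.75 pos [0.4298 0.2348 0.1519] yaw 1.7069 F [ 0.2 -0.4  0.2] w 0.0704 j1,j7 [-0.54  1.13]
shift [3.4, -2.0, 131.9] turn [0.0012, -0.0004, -0.0071]
```

View pics/w12.png

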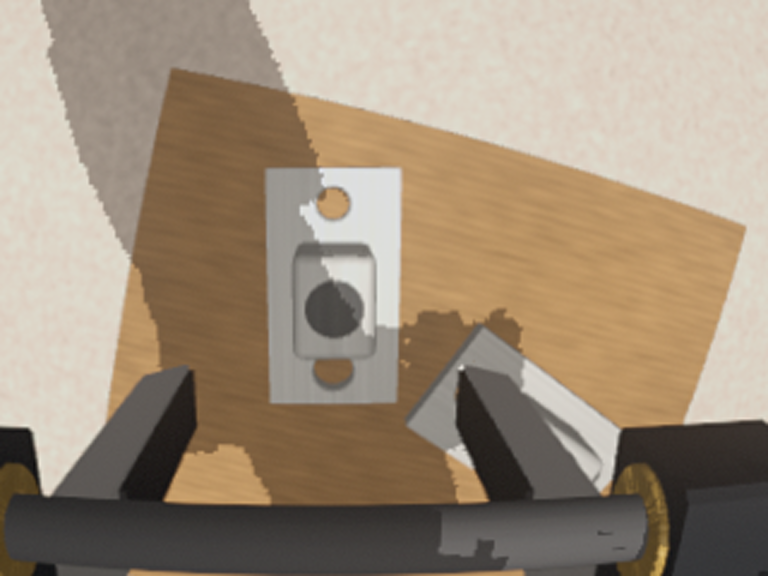

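```bash
python3 - <<'E'
from br import *
import pickle
s=pickle.load(open("pics/w12.pkl","rb"))
bracket("C",s,2.4,[120,60],(333,204),(333,371),(333,309),[(265,168),(402,168),(398,403),(270,404)])
s=pickle.load(open("pics/w11.pkl","rb"))
bracket("C",s,2.2,[80,0],(303,142),(342,248),(316,187),[(254,136),(338,106),(392,258),(308,286)])
go([.4275,.238,.0195],1.714)
E
```

```text
C holes mid [0.4272 0.2377] hub [0.4271 0.2372] corners [0.4272 0.2381] yaw 0.1389 dist 0.078
   edges [(0.061, 1.709), (0.1106, 0.142), (0.0611, -1.427), (0.1109, -3.001)]
C holes mid [0.4276 0.2376] hub [0.4275 0.2375] corners [0.428  0.2375] yaw 0.1505 dist 0.0775
   edges [(0.0598, 1.701), (0.1107, 0.138), (0.0591, -1.448), (0.1103, -2.997)]
t 19.75 pos [0.4298 0.2348 0.1519] yaw 1.7069 F [ 0.2 -0.4  0.2] w 0.0704 j1,j7 [-0.54  1.13]
shift [3.4, -2.0, 132.4] turn [0.0012, -0.0004, -0.0071]
```

Request:
step_arm:
  moves:
    - [0.65, [3, -2, 35], [0, 0, -0.005]]
    - [0.65, [3, -2, 70], [0, 0, -0.005]]
    - [0.65, [3, -2, 100], [0, 0, -0.005]]
    - [0.65, [3, -2, 120], [0, 0, -0.005]]
    - [0.65, [3, -2, 128], [0, 0, -0.005]]

```text
time: 20.25
eef_pos: [0.4258, 0.2369, 0.0218]
eef_rot: [[-0.141, 0.99, -0.002], [0.99, 0.141, -0.001], [-0.001, -0.002, -1.0]]
contact_force: [-0.2, -0.8, -0.5]
grip_width: 0.0614
```

Request:
step_arm:
  moves:
    - [0.65, [0, 0, 0], [0, 0, 0]]
    - [0.65, [0, 0, 0], [0, 0, 0]]
    - [0.65, [0, 0, 0], [0, 0, 0]]
    - [0.65, [0, 0, 0], [0, 0, 0]]
    - [0.65, [0, 0, 0], [0, 0, 0]]

```text
time: 20.75
eef_pos: [0.4269, 0.2376, 0.0241]
eef_rot: [[-0.141, 0.99, 0.001], [0.99, 0.141, 0.001], [0.001, 0.001, -1.0]]
contact_force: [-0.2, 0.6, 0.5]
grip_width: 0.0608
```

```bash
python3 - <<'E'
from h import *
go([.4273,.2377,.0195],1.712)
E
```

```text
t 20.75 pos [0.4269 0.2376 0.0241] yaw 1.7125 F [-0.2  0.6  0.5] w 0.0608 j1,j7 [-0.55  1.11]
shift [0.0, 0.4, 4.6] turn [0.0012, -0.0006, 0.0005]
```

Request:
step_arm:
  moves:
    - [0.65, [0, 0.5, 2], [0, 0, 0]]
    - [0.65, [0, 0.5, 4.5], [0, 0, 0]]
    - [0.65, [0, 0.5, 4.5], [0, 0, 0]]
    - [0.65, [0, 0.5, 4.5], [0, 0, 0]]
    - [0.65, [0, 0.5, 4.5], [0, 0, 0]]

```text
time: 21.25
eef_pos: [0.427, 0.2374, 0.0189]
eef_rot: [[-0.141, 0.99, -0.0], [0.99, 0.141, -0.0], [-0.0, -0.0, -1.0]]
contact_force: [-0.1, -0.6, -0.3]
grip_width: 0.0611
```

Request:
step_arm:
  moves:
    - [0, [0, 0, 0], [0, 0, 0]]
    - [0, [0, 0, 0], [0, 0, 0]]
    - [0, [0, 0, 0], [0, 0, 0]]
    - [0, [0, 0, 0], [0, 0, 0]]
    - [0, [0, 0, 0], [0, 0, 0]]
  squeeze: 45

```text
time: 21.75
eef_pos: [0.4271, 0.2375, 0.019]
eef_rot: [[-0.141, 0.99, 0.0], [0.99, 0.141, 0.0], [0.0, 0.0, -1.0]]
contact_force: [0.0, -0.6, 0.6]
grip_width: 0.0335
```

Request:
step_arm:
  moves:
    - [0, [0, 0, -10], [0, 0, 0]]
    - [0, [0, 0, -35], [0, 0, 0]]
    - [0, [0, 0, -65], [0, 0, 0]]
    - [0, [0, 0, -100], [0, 0, 0]]
    - [0, [0, 0, -142], [0, 0, 0]]

```text
time: 22.25
eef_pos: [0.4259, 0.2367, 0.162]
eef_rot: [[-0.141, 0.99, -0.002], [0.99, 0.141, -0.001], [-0.001, -0.002, -1.0]]
contact_force: [0.1, 0.8, -2.2]
grip_width: 0.0336
```

```bash
python3 - <<'E'
from h import *
go([.5431,-.0839,.165],1.369)
E
```

```text
t 22.25 pos [0.4259 0.2367 0.162 ] yaw 1.7125 F [ 0.1  0.8 -2.2] w 0.0336 j1,j7 [-0.54  1.13]
shift [-333.9, 70.8, -2.8] turn [-0.0021, 0.0014, 0.3435]
```

Request:
step_arm:
  moves:
    - [0, [-25, 5, -5], [0, 0, 0.05]]
    - [0, [-65, 14, -5], [0, 0, 0.12]]
    - [0, [-110, 23, -5], [0, 0, 0.2]]
    - [0, [-155, 33, -5], [0, 0, 0.27]]
    - [0, [-200, 42, -5], [0, 0, 0.34]]

```text
time: 22.75
eef_pos: [0.4969, 0.0438, 0.1666]
eef_rot: [[0.199, 0.98, 0.0], [0.98, -0.199, 0.0], [0.0, 0.0, -1.0]]
contact_force: [0.6, 0.6, -2.3]
grip_width: 0.0338
```

Request:
step_arm:
  moves:
    - [0, [-40, 0, 0], [0, 0, 0]]
    - [0, [-80, 0, 0], [0, 0, 0]]
    - [0, [-110, 0, 0], [0, 0, 0]]
    - [0, [-110, 0, 0], [0, 0, 0]]
    - [0, [-110, 0, 0], [0, 0, 0]]

```text
time: 23.25
eef_pos: [0.4748, -0.0629, 0.1663]
eef_rot: [[0.199, 0.98, 0.0], [0.98, -0.199, 0.0], [0.0, -0.0, -1.0]]
contact_force: [0.3, 1.2, -2.0]
grip_width: 0.0339
```

```bash
python3 - <<'E'
from h import *
go([.5431,-.0839,.165],1.369)
E
```

```text
t 23.25 pos [ 0.4748 -0.0629  0.1663] yaw 1.3705 F [ 0.3  1.2 -2. ] w 0.0339 j1,j7 [0.03 1.49]
shift [-7.0, 71.1, 1.3] turn [-0.0, -0.0004, 0.0015]
```

Request:
step_arm:
  moves:
    - [0, [-3, 30, 0], [0, 0, 0.0015]]
    - [0, [-7, 60, 0], [0, 0, 0.0015]]
    - [0, [-7, 71, 0], [0, 0, 0.0015]]
    - [0, [-7, 71, 20], [0, 0, 0.0015]]
    - [0, [-7, 71, 40], [0, 0, 0.0015]]

```text
time: 23.75
eef_pos: [0.5437, -0.0815, 0.1257]
eef_rot: [[0.196, 0.981, 0.0], [0.981, -0.196, 0.001], [0.001, 0.0, -1.0]]
contact_force: [0.2, 0.8, -1.6]
grip_width: 0.0336
```

Request:
step_arm:
  moves:
    - [0, [0, 0, 15], [0, 0, 0]]
    - [0, [0, 0, 15], [0, 0, 0]]
    - [0, [0, 0, 15], [0, 0, 0]]
    - [0, [0, 0, 15], [0, 0, 0]]
    - [0, [0, 0, 15], [0, 0, 0]]

```text
time: 24.25
eef_pos: [0.544, -0.0831, 0.1119]
eef_rot: [[0.198, 0.98, 0.002], [0.98, -0.198, -0.0], [0.0, 0.002, -1.0]]
contact_force: [-0.4, -0.0, -1.6]
grip_width: 0.0334
```

```bash
python3 - <<'E'
from h import *
im,d,s=shot("wrist","w13",(120,60,440,300),2.4)
go([.5431,-.0839,.066],1.369)
E
```

```text
t 24.3 pos [ 0.5439 -0.0832  0.1118] yaw 1.3711 F [ 1.2 -0.7 -2. ] w 0.034 j1,j7 [0.06 1.52]
shift [-0.9, -0.7, 45.8] turn [0.0015, -0.0002, 0.0021]
```

View pics/w13.png

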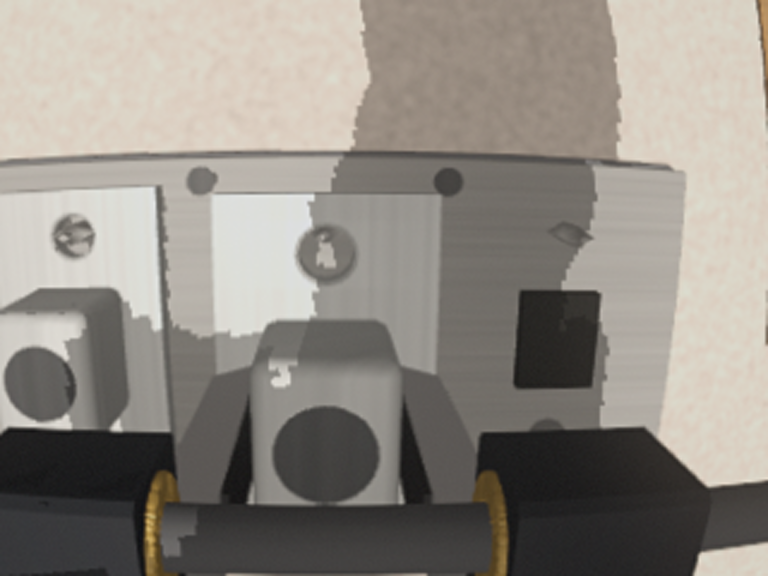

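Request:
step_arm:
  moves:
    - [0, [-1, -0.5, 10], [0, 0, 0.002]]
    - [0, [-1, -0.5, 16], [0, 0, 0.002]]
    - [0, [-1, -0.5, 22], [0, 0, 0.002]]
    - [0, [-1, -0.5, 28], [0, 0, 0.002]]
    - [0, [-1, -0.5, 34], [0, 0, 0.002]]

```text
time: 24.8
eef_pos: [0.5426, -0.0842, 0.0762]
eef_rot: [[0.2, 0.98, -0.0], [0.98, -0.2, 0.0], [-0.0, -0.0, -1.0]]
contact_force: [0.2, 0.5, -1.6]
grip_width: 0.0337
```

Request:
step_arm:
  moves:
    - [0, [0, 0, 3], [0, 0, 0]]
    - [0, [0, 0, 6], [0, 0, 0]]
    - [0, [0, 0, 9], [0, 0, 0]]
    - [0, [0, 0, 12], [0, 0, 0]]
    - [0, [0, 0, 14], [0, 0, 0]]

```text
time: 25.3
eef_pos: [0.5427, -0.0842, 0.0659]
eef_rot: [[0.201, 0.98, 0.0], [0.98, -0.201, 0.0], [0.0, 0.0, -1.0]]
contact_force: [-11.0, 1.9, 42.6]
grip_width: 0.0337
```

Request:
step_arm:
  moves:
    - [0, [0, 0, 2], [0, 0, 0]]
    - [0, [0, 0, 4], [0, 0, 0]]
    - [0, [0, 0, 5], [0, 0, 0]]
    - [0, [0, 0, 5], [0, 0, 0]]
    - [0, [0, 0, 5], [0, 0, 0]]

```text
time: 25.8
eef_pos: [0.5435, -0.0843, 0.0651]
eef_rot: [[0.201, 0.98, 0.004], [0.98, -0.201, 0.0], [0.001, 0.004, -1.0]]
contact_force: [-14.3, 3.0, 60.4]
grip_width: 0.0338
```

Request:
step_arm:
  moves:
    - [0, [0, 0, -8], [0, 0, 0]]
    - [0.3, [0, 0, -8], [0, 0, 0]]
    - [0.65, [0, 0, -8], [0, 0, 0]]
    - [0.65, [0, 0, -8], [0, 0, 0]]
    - [0.65, [0, 0, -8], [0, 0, 0]]

```text
time: 26.3
eef_pos: [0.5424, -0.0842, 0.0651]
eef_rot: [[0.2, 0.98, -0.001], [0.98, -0.2, 0.0], [-0.0, -0.001, -1.0]]
contact_force: [-0.1, -0.7, 0.4]
grip_width: 0.054
```

Request:
step_arm:
  moves:
    - [0.65, [0, 0, -20], [0, 0, 0]]
    - [0.65, [0, 0, -50], [0, 0, 0]]
    - [0.65, [0, 0, -90], [0, 0, 0]]
    - [0.65, [0, 0, -130], [0, 0, 0]]
    - [0.65, [0, 0, -170], [0, 0, 0]]

```text
time: 26.8
eef_pos: [0.5423, -0.0842, 0.2369]
eef_rot: [[0.201, 0.98, -0.001], [0.98, -0.201, 0.0], [-0.0, -0.001, -1.0]]
contact_force: [0.5, 0.7, -0.6]
grip_width: 0.0612
```

```bash
python3 - <<'E'
from h import *
import pickle
im,d,s=shot("wrist","w14",(80,0,440,240),2.2); pickle.dump(s,open("pics/w14.pkl","wb"))
go([.555,.247,.28],1.369)
E
```

```text
t 26.85 pos [ 0.5464 -0.0848  0.2434] yaw 1.3687 F [ 2.  -0.4  4. ] w 0.0613 j1,j7 [0.05 1.51]
shift [326.8, -57.8, -36.9] turn [0.0103, -0.001, -0.0003]
```

View pics/w14.png

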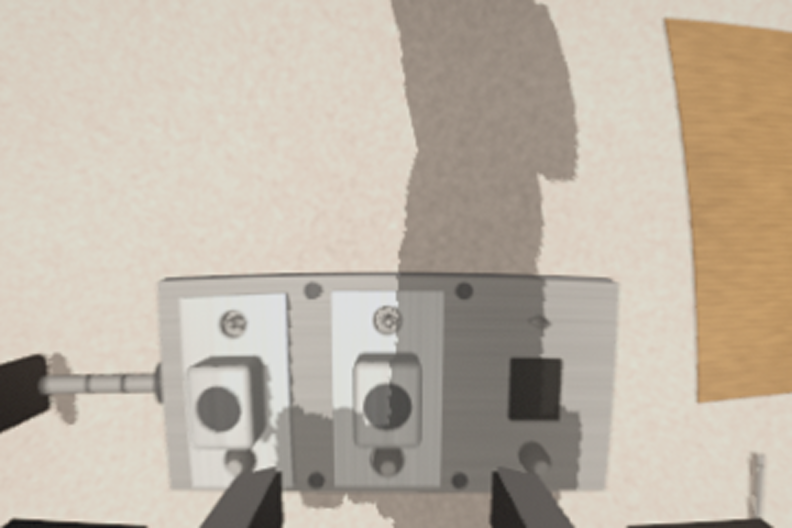

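Both are seated, with their pins showing in the holes at (233,322) and (387,320). Next is the last bracket, going over it by way of (.52,.31).

```bash
python3 - <<'E'
from h import *
go([.52,.32,.25],2.0)
E
```

```text
t 26.85 pos [ 0.5464 -0.0848  0.2434] yaw 1.3687 F [ 2.  -0.4  4. ] w 0.0613 j1,j7 [0.05 1.51]
shift [391.3, -107.1, -7.3] turn [0.0102, 0.0023, -0.6313]
```

Request:
step_arm:
  moves:
    - [0.75, [40, -10, -7], [0, 0, -0.08]]
    - [0.75, [87, -23, -7], [0, 0, -0.16]]
    - [0.75, [133, -36, -7], [0, 0, -0.24]]
    - [0.75, [179, -49, -7], [0, 0, -0.32]]
    - [0.75, [225, -61, -7], [0, 0, -0.4]]

```text
time: 27.35
eef_pos: [0.5275, 0.1502, 0.2423]
eef_rot: [[-0.2, 0.98, -0.001], [0.98, 0.2, -0.0], [-0.0, -0.001, -1.0]]
contact_force: [0.5, -0.9, -0.2]
grip_width: 0.0704
```

```bash
python3 - <<'E'
from h import *
go([.488,.3445,.18],2.666)
E
```

```text
t 27.35 pos [0.5275 0.1502 0.2423] yaw 1.772 F [ 0.5 -0.9 -0.2] w 0.0704 j1,j7 [-0.28  1.41]
shift [198.2, 0.2, 62.3] turn [-0.0007, -0.0003, -0.894]
```

Request:
step_arm:
  moves:
    - [0.75, [45, 0, 10], [0, 0, -0.14]]
    - [0.75, [90, 0, 20], [0, 0, -0.28]]
    - [0.75, [135, 0, 30], [0, 0, -0.42]]
    - [0.75, [175, 0, 50], [0, 0, -0.56]]
    - [0.75, [198, 0, 62], [0, 0, -0.7]]

```text
time: 27.85
eef_pos: [0.4866, 0.3465, 0.179]
eef_rot: [[-0.788, 0.615, -0.003], [0.615, 0.788, 0.001], [0.003, -0.001, -1.0]]
contact_force: [0.4, 0.3, 0.3]
grip_width: 0.07
```

Request:
step_arm:
  moves:
    - [0.75, [0, 0, 10], [0, 0, -0.1]]
    - [0.75, [0, 0, 20], [0, 0, -0.194]]
    - [0.75, [0, 0, 30], [0, 0, -0.194]]
    - [0.75, [0, 0, 30], [0, 0, -0.194]]
    - [0.75, [0, 0, 30], [0, 0, -0.194]]

```text
time: 28.35
eef_pos: [0.4891, 0.3423, 0.1506]
eef_rot: [[-0.887, 0.462, -0.001], [0.462, 0.887, -0.0], [0.0, -0.001, -1.0]]
contact_force: [1.0, 1.0, 0.1]
grip_width: 0.0707
```

```bash
python3 - <<'E'
from h import *
import pickle
im,d,s=shot("wrist","w15",(120,60,440,300),2.4); pickle.dump(s,open("pics/w15.pkl","wb"))
go([.488,.3445,.0195],2.666)
E
```

```text
t 28.4 pos [0.4893 0.3426 0.1511] yaw 2.6614 F [-0.3 -0.9 -0.3] w 0.0704 j1,j7 [-0.47  1.79]
shift [2.1, 1.0, 131.6] turn [0.0003, 0.0002, -0.0046]
```

View pics/w15.png

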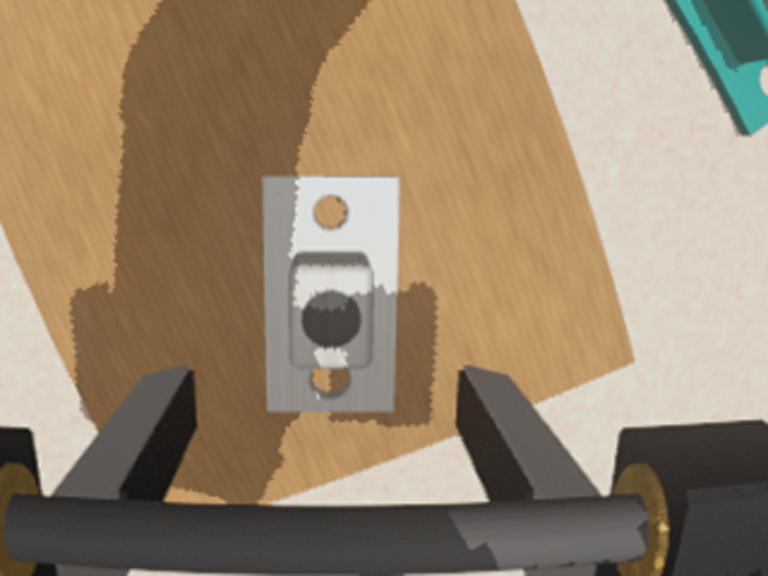

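```bash
python3 - <<'E'
from br import *
import pickle
s=pickle.load(open("pics/w15.pkl","rb"))
bracket("B",s,2.4,[120,60],(331,212),(330,379),(331,318),[(262,177),(400,177),(394,411),(267,412)])
go([.4876,.3443,.0195],2.666)
E
```

```text
B holes mid [0.4866 0.3447] hub [0.4866 0.3444] corners [0.4866 0.345 ] yaw 1.0866 dist 0.078
   edges [(0.0612, 2.663), (0.1101, 1.087), (0.0606, -0.473), (0.1105, -2.048)]
t 28.4 pos [0.4893 0.3426 0.1511] yaw 2.6614 F [-0.3 -0.9 -0.3] w 0.0704 j1,j7 [-0.47  1.79]
shift [2.4, 0.7, 131.6] turn [0.0003, 0.0002, -0.0046]
```

Request:
step_arm:
  moves:
    - [0.65, [3, 0.5, 35], [0, 0, 0]]
    - [0.65, [3, 0.5, 70], [0, 0, 0]]
    - [0.65, [3, 0.5, 100], [0, 0, 0]]
    - [0.65, [3, 0.5, 120], [0, 0, 0]]
    - [0.65, [3, 0.5, 128], [0, 0, 0]]

```text
time: 28.9
eef_pos: [0.4861, 0.3438, 0.0215]
eef_rot: [[-0.887, 0.461, -0.002], [0.461, 0.887, -0.001], [0.001, -0.002, -1.0]]
contact_force: [1.2, -1.2, -0.4]
grip_width: 0.061
```

Request:
step_arm:
  moves:
    - [0.65, [0, 0, 0], [0, 0, 0]]
    - [0.65, [0, 0, 0], [0, 0, 0]]
    - [0.65, [0, 0, 0], [0, 0, 0]]
    - [0.65, [0, 0, 0], [0, 0, 0]]
    - [0.65, [0, 0, 0], [0, 0, 0]]

```text
time: 29.4
eef_pos: [0.4871, 0.3447, 0.0237]
eef_rot: [[-0.888, 0.461, 0.001], [0.461, 0.888, 0.001], [-0.001, 0.001, -1.0]]
contact_force: [-0.1, 0.1, -0.6]
grip_width: 0.0611
```

```bash
python3 - <<'E'
from h import *
go([.4866,.3446,.0195],2.662)
E
```

```text
t 29.4 pos [0.4871 0.3447 0.0237] yaw 2.6627 F [-0.1  0.1 -0.6] w 0.0611 j1,j7 [-0.52  1.72]
shift [0.4, -0.3, 4.2] turn [0.0012, 0.0006, 0.0007]
```

Request:
step_arm:
  moves:
    - [0.65, [0.5, 0, 2], [0, 0, 0]]
    - [0.65, [0.5, 0, 4], [0, 0, 0]]
    - [0.65, [0.5, 0, 4], [0, 0, 0]]
    - [0.65, [0.5, 0, 4], [0, 0, 0]]
    - [0.65, [0.5, 0, 4], [0, 0, 0]]

```text
time: 29.9
eef_pos: [0.4861, 0.3447, 0.0189]
eef_rot: [[-0.888, 0.46, -0.0], [0.46, 0.888, 0.0], [0.0, -0.0, -1.0]]
contact_force: [0.0, 0.3, -0.1]
grip_width: 0.0614
```

Request:
step_arm:
  moves:
    - [0, [0, 0, 0], [0, 0, 0]]
    - [0, [0, 0, 0], [0, 0, 0]]
    - [0, [0, 0, 0], [0, 0, 0]]
    - [0, [0, 0, 0], [0, 0, 0]]
    - [0, [0, 0, 0], [0, 0, 0]]
  squeeze: 45

```text
time: 30.4
eef_pos: [0.4864, 0.3445, 0.019]
eef_rot: [[-0.888, 0.461, 0.0], [0.461, 0.888, 0.0], [-0.0, 0.0, -1.0]]
contact_force: [0.8, -1.0, -0.0]
grip_width: 0.0339
```

Request:
step_arm:
  moves:
    - [0, [0, 0, -10], [0, 0, 0]]
    - [0, [0, 0, -35], [0, 0, 0]]
    - [0, [0, 0, -65], [0, 0, 0]]
    - [0, [0, 0, -100], [0, 0, 0]]
    - [0, [0, 0, -145], [0, 0, 0]]

```text
time: 30.9
eef_pos: [0.4847, 0.3436, 0.1643]
eef_rot: [[-0.888, 0.46, -0.003], [0.46, 0.888, -0.002], [0.002, -0.003, -1.0]]
contact_force: [1.0, -0.3, -2.3]
grip_width: 0.0337
```

```bash
python3 - <<'E'
from h import *
go([.5597,-.0018,.165],1.369)
E
```

```text
t 30.9 pos [0.4847 0.3436 0.1643] yaw 2.6633 F [ 1.  -0.3 -2.3] w 0.0337 j1,j7 [-0.47  1.79]
shift [-225.5, -272.1, -0.2] turn [-0.0041, 0.0006, 1.2943]
```

Request:
step_arm:
  moves:
    - [0, [-15, -18, -2], [0, 0, 0.1]]
    - [0, [-40, -48, -2], [0, 0, 0.24]]
    - [0, [-65, -78, -2], [0, 0, 0.38]]
    - [0, [-90, -108, -2], [0, 0, 0.52]]
    - [0, [-115, -139, -2], [0, 0, 0.66]]

```text
time: 31.4
eef_pos: [0.5239, 0.167, 0.1665]
eef_rot: [[-0.414, 0.91, -0.0], [0.91, 0.414, 0.0], [0.0, -0.0, -1.0]]
contact_force: [0.7, 0.7, -2.2]
grip_width: 0.0334
```

```bash
python3 - <<'E'
from h import *
go([.5597,-.0018,.165],1.369)
E
```

```text
t 31.4 pos [0.5239 0.167  0.1665] yaw 1.9978 F [ 0.7  0.7 -2.2] w 0.0334 j1,j7 [-0.27  1.55]
shift [-168.4, -37.3, 1.4] turn [-0.0002, -0.0004, 0.6288]
```

Request:
step_arm:
  moves:
    - [0, [-38, -8, 0], [0, 0, 0.14]]
    - [0, [-76, -17, 0], [0, 0, 0.28]]
    - [0, [-114, -25, 0], [0, 0, 0.42]]
    - [0, [-145, -32, 0], [0, 0, 0.54]]
    - [0, [-168, -37, 0], [0, 0, 0.629]]

```text
time: 31.9
eef_pos: [0.5608, -0.0022, 0.1663]
eef_rot: [[0.202, 0.979, -0.0], [0.979, -0.202, -0.0], [-0.0, -0.0, -1.0]]
contact_force: [0.6, -0.2, -2.4]
grip_width: 0.0339
```

Request:
step_arm:
  moves:
    - [0, [0, 0, 0], [0, 0, 0]]
    - [0, [0, 0, 0], [0, 0, 0]]
    - [0, [0, 0, 20], [0, 0, 0]]
    - [0, [0, 0, 40], [0, 0, 0]]
    - [0, [0, 0, 40], [0, 0, 0]]

```text
time: 32.4
eef_pos: [0.5586, 0.0029, 0.1238]
eef_rot: [[0.192, 0.981, -0.006], [0.981, -0.192, 0.002], [0.0, -0.006, -1.0]]
contact_force: [-0.8, 0.4, -3.0]
grip_width: 0.0338
```

```bash
python3 - <<'E'
from h import *
go([.5597,-.0018,.11],1.369)
E
```

```text
t 32.4 pos [0.5586 0.0029 0.1238] yaw 1.378 F [-0.8  0.4 -3. ] w 0.0338 j1,j7 [-0.08  1.36]
shift [-4.4, 2.1, 13.8] turn [-0.0059, -0.0004, 0.009]
```

Request:
step_arm:
  moves:
    - [0, [-4, 1, 5], [0, 0, 0.009]]
    - [0, [-4, 1, 10], [0, 0, 0.009]]
    - [0, [-4, 1, 14], [0, 0, 0.009]]
    - [0, [-4, 1, 14], [0, 0, 0.009]]
    - [0, [-4, 1, 14], [0, 0, 0.009]]

```text
time: 32.9
eef_pos: [0.5614, -0.0038, 0.1121]
eef_rot: [[0.204, 0.979, 0.0], [0.979, -0.204, 0.0], [0.0, 0.0, -1.0]]
contact_force: [0.2, 0.5, -3.2]
grip_width: 0.0335
```

```bash
python3 - <<'E'
from h import *
im,d,s=shot("wrist","w16",(120,60,440,300),2.4)
go([.5597,-.0018,.066],1.369)
E
```

```text
t 32.95 pos [ 0.5615 -0.0038  0.1122] yaw 1.365 F [ 0.3  0.2 -2. ] w 0.034 j1,j7 [-0.07  1.36]
shift [1.6, -2.1, 46.2] turn [0.0005, -0.0002, -0.004]
```

View pics/w16.png

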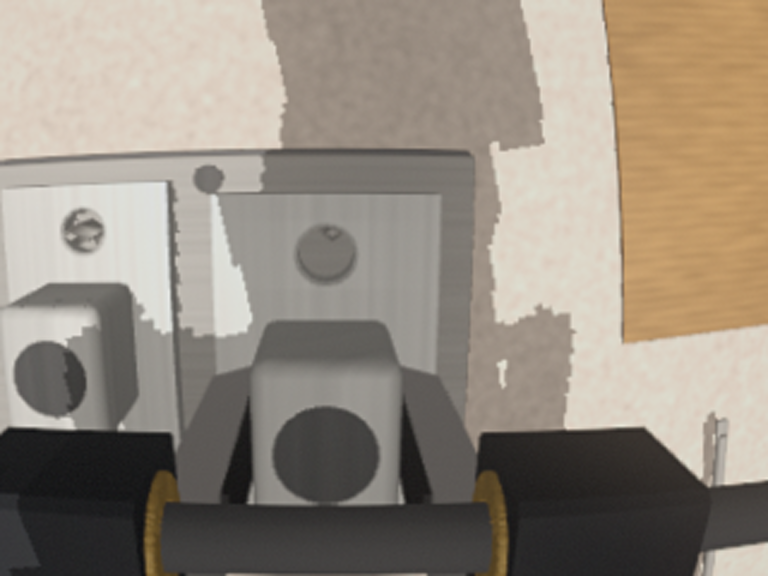

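Request:
step_arm:
  moves:
    - [0, [1.5, -2, 5], [0, 0, -0.004]]
    - [0, [1.5, -2, 12], [0, 0, -0.004]]
    - [0, [1.5, -2, 20], [0, 0, -0.004]]
    - [0, [1.5, -2, 28], [0, 0, -0.004]]
    - [0, [1.5, -2, 34], [0, 0, -0.004]]

```text
time: 33.45
eef_pos: [0.5591, -0.002, 0.0768]
eef_rot: [[0.2, 0.98, -0.001], [0.98, -0.2, -0.0], [-0.0, -0.001, -1.0]]
contact_force: [-0.1, -0.0, -2.6]
grip_width: 0.0341
```

Request:
step_arm:
  moves:
    - [0, [0, 0, 3], [0, 0, 0]]
    - [0, [0, 0, 6], [0, 0, 0]]
    - [0, [0, 0, 9], [0, 0, 0]]
    - [0, [0, 0, 12], [0, 0, 0]]
    - [0, [0, 0, 14], [0, 0, 0]]

```text
time: 33.95
eef_pos: [0.5596, -0.0021, 0.0659]
eef_rot: [[0.201, 0.98, 0.0], [0.98, -0.201, 0.0], [0.0, 0.0, -1.0]]
contact_force: [-7.9, -0.0, 33.2]
grip_width: 0.0337
```

Request:
step_arm:
  moves:
    - [0, [0, 0, 2], [0, 0, 0]]
    - [0, [0, 0, 4], [0, 0, 0]]
    - [0, [0, 0, 4], [0, 0, 0]]
    - [0, [0, 0, 4], [0, 0, 0]]
    - [0, [0, 0, 4], [0, 0, 0]]

```text
time: 34.45
eef_pos: [0.5597, -0.0021, 0.0659]
eef_rot: [[0.201, 0.98, 0.002], [0.98, -0.201, 0.0], [0.001, 0.002, -1.0]]
contact_force: [-12.6, 1.0, 47.5]
grip_width: 0.0333
```

Request:
step_arm:
  moves:
    - [0, [0, 0, -7], [0, 0, 0]]
    - [0.3, [0, 0, -7], [0, 0, 0]]
    - [0.65, [0, 0, -7], [0, 0, 0]]
    - [0.65, [0, 0, -7], [0, 0, 0]]
    - [0.65, [0, 0, -7], [0, 0, 0]]

```text
time: 34.95
eef_pos: [0.5594, -0.002, 0.0664]
eef_rot: [[0.201, 0.98, -0.001], [0.98, -0.201, -0.0], [-0.0, -0.001, -1.0]]
contact_force: [0.4, 0.2, -0.1]
grip_width: 0.0543
```

Request:
step_arm:
  moves:
    - [0.65, [0, 0, -20], [0, 0, 0]]
    - [0.65, [0, 0, -50], [0, 0, 0]]
    - [0.65, [0, 0, -90], [0, 0, 0]]
    - [0.65, [0, 0, -130], [0, 0, 0]]
    - [0.65, [0, 0, -170], [0, 0, 0]]

```text
time: 35.45
eef_pos: [0.5593, -0.002, 0.2381]
eef_rot: [[0.2, 0.98, -0.001], [0.98, -0.2, -0.0], [-0.0, -0.001, -1.0]]
contact_force: [-0.1, -0.2, -0.3]
grip_width: 0.0608
```

```bash
python3 - <<'E'
from h import *
go([.60,-.10,.27],1.369)
E
```

```text
t 35.45 pos [ 0.5593 -0.002   0.2381] yaw 1.369 F [-0.1 -0.2 -0.3] w 0.0608 j1,j7 [-0.08  1.35]
shift [-87.8, 59.5, -32.0] turn [-0.0008, 0.0002, -0.0]
```

Request:
step_arm:
  moves:
    - [0.5, [-35, 24, -20], [0, 0, 0]]
    - [0.5, [-70, 48, -32], [0, 0, 0]]
    - [0.5, [-88, 60, -32], [0, 0, 0]]
    - [0.5, [-88, 60, -32], [0, 0, 0]]
    - [0.5, [-88, 60, -32], [0, 0, 0]]

```text
time: 35.95
eef_pos: [0.6002, -0.0997, 0.268]
eef_rot: [[0.201, 0.98, -0.002], [0.98, -0.201, 0.001], [0.001, -0.002, -1.0]]
contact_force: [-0.6, 1.0, 0.2]
grip_width: 0.0468
```

```bash
python3 - <<'E'
from h import *
import pickle
im,d,s=shot("wrist","w17",(100,40,420,240),2.5); pickle.dump(s,open("pics/w17.pkl","wb"))
go([.57,-.30,.25],1.369)
E
```

```text
t 36.0 pos [ 0.6001 -0.0986  0.2681] yaw 1.3702 F [0.4 0.7 0.3] w 0.0472 j1,j7 [0.08 1.52]
shift [-203.4, 10.6, 17.8] turn [-0.0021, -0.0011, 0.0012]
```

View pics/w17.png

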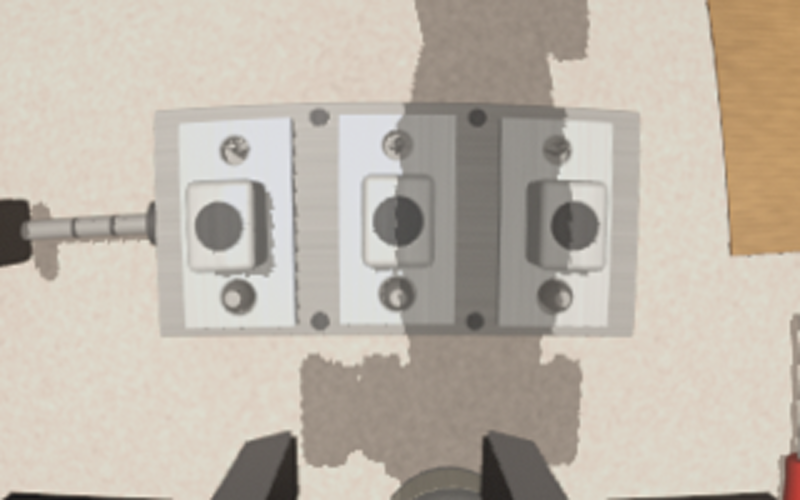

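```bash
python3 - <<'E'
from h import *
import pickle
s=pickle.load(open("pics/w17.pkl","rb")); d=np.load("pics/w17.npy")
c=get_calibration("wrist"); 
for q in [(250,135),(275,300),(370,130),(440,300),(520,300),(600,300),(230,205-8),(398,188),(590,195),(315,220),(470,250)]:
    u=np.array(q)/2.5+[100,40]; o,dr=ray("wrist",u,s); dv=d[int(round(u[1])),int(round(u[0]))]
    # depth along optical axis
    T=np.array(s["eef_rot"])@np.array(c["hand_eye"])[:3,:3]
    p=o+dr[0]*dv/(dr[0]@T[:,2]); print(q,p.round(4))
E
```

```text
(250, 135) [ 0.4834 -0.1501  0.061 ]
(275, 300) [ 0.5716 -0.156   0.0598]
(370, 130) [ 0.4948 -0.0886  0.0608]
(440, 300) [ 0.5891 -0.0707  0.0614]
(520, 300) [ 0.5974 -0.0288  0.0604]
(600, 300) [0.6057 0.0149 0.0601]
(230, 197) [ 0.5152 -0.1592  0.1004]
(398, 188) [ 0.5281 -0.0813  0.1004]
(590, 195) [0.5476 0.008  0.0996]
(315, 220) [ 0.5348 -0.1271  0.0497]
(470, 250) [ 0.5672 -0.0491  0.0495]
```

Request:
step_arm:
  moves:
    - [0.5, [-45, 2, 5], [0, 0, 0]]
    - [0.5, [-90, 5, 10], [0, 0, 0]]
    - [0.5, [-135, 7, 18], [0, 0, 0]]
    - [0.5, [-180, 10, 18], [0, 0, 0]]
    - [0.5, [-203, 10, 18], [0, 0, 0]]

```text
time: 36.5
eef_pos: [0.5682, -0.3039, 0.2502]
eef_rot: [[0.203, 0.979, -0.002], [0.979, -0.203, -0.001], [-0.001, -0.002, -1.0]]
contact_force: [-0.3, -0.0, -0.0]
grip_width: 0.047
```

```bash
python3 - <<'E'
from h import *
go([.496,-.3115,.15],1.369)
E
```

```text
t 36.5 pos [ 0.5682 -0.3039  0.2502] yaw 1.3668 F [-0.3 -0.  -0. ] w 0.047 j1,j7 [0.4  1.86]
shift [-21.9, -69.0, 100.3] turn [-0.0017, 0.0014, -0.0022]
```

All the plates read about 60 mm high and the hubs about 100 mm, so all three brackets are fully home. Now the rod.

Request:
step_arm:
  moves:
    - [0.5, [-10, -30, 25], [0, 0, 0]]
    - [0.5, [-22, -69, 50], [0, 0, 0]]
    - [0.5, [-22, -69, 80], [0, 0, 0]]
    - [0.5, [-22, -69, 100], [0, 0, 0]]
    - [0.5, [-22, -69, 100], [0, 0, 0]]

```text
time: 37.0
eef_pos: [0.4962, -0.3056, 0.1483]
eef_rot: [[0.198, 0.98, -0.005], [0.98, -0.198, 0.004], [0.003, -0.006, -1.0]]
contact_force: [0.8, 0.2, -0.3]
grip_width: 0.0471
```

Request:
step_arm:
  moves:
    - [0.5, [0, 0, 0], [0, 0, 0]]
    - [0.5, [0, 0, 0], [0, 0, 0]]
    - [0.5, [0, 0, 0], [0, 0, 0]]
    - [0.5, [0, 0, 0], [0, 0, 0]]
    - [0.5, [0, 0, 0], [0, 0, 0]]

```text
time: 37.5
eef_pos: [0.4981, -0.3089, 0.1515]
eef_rot: [[0.2, 0.98, 0.001], [0.98, -0.2, -0.0], [-0.0, 0.001, -1.0]]
contact_force: [0.4, 0.7, 0.5]
grip_width: 0.047
```

```bash
python3 - <<'E'
from h import *
im,d,s=shot("wrist","w18",(100,0,400,300),2)
go([.496,-.3125,.055],1.369)
E
```

```text
t 37.55 pos [ 0.498  -0.3089  0.1513] yaw 1.369 F [ 0.4  0.5 -0.2] w 0.0469 j1,j7 [0.46 1.93]
shift [-3.9, -1.3, 96.3] turn [0.0005, 0.0002, -0.0]
```

View pics/w18.png

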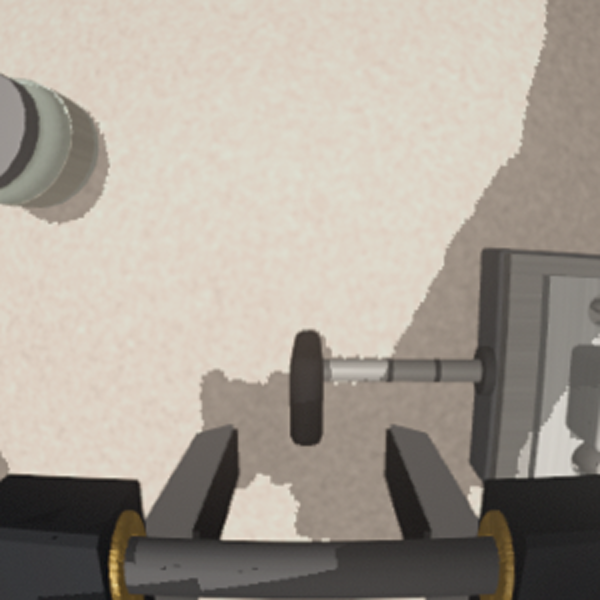

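Request:
step_arm:
  moves:
    - [0.5, [-2.5, -1, 25], [0, 0, 0]]
    - [0.5, [-2.5, -1, 50], [0, 0, 0]]
    - [0.5, [-2.5, -1, 75], [0, 0, 0]]
    - [0.5, [-2.5, -1, 96], [0, 0, 0]]
    - [0.5, [-2.5, -1, 96], [0, 0, 0]]

```text
time: 38.05
eef_pos: [0.4944, -0.3099, 0.0525]
eef_rot: [[0.2, 0.98, -0.005], [0.98, -0.2, 0.003], [0.002, -0.005, -1.0]]
contact_force: [0.1, 0.6, -0.6]
grip_width: 0.0472
```

Request:
step_arm:
  moves:
    - [0.4, [0, 0, 0], [0, 0, 0]]
    - [0.0, [0, 0, 0], [0, 0, 0]]
    - [0.0, [0, 0, 0], [0, 0, 0]]
    - [0.0, [0, 0, 0], [0, 0, 0]]
    - [0.0, [0, 0, 0], [0, 0, 0]]
  squeeze: 30

```text
time: 38.55
eef_pos: [0.4968, -0.3111, 0.0557]
eef_rot: [[0.2, 0.98, 0.001], [0.98, -0.2, -0.0], [0.0, 0.001, -1.0]]
contact_force: [-1.1, 0.9, 3.5]
grip_width: 0.0136
```

Request:
step_arm:
  moves:
    - [0.0, [3, 0, 0], [0, 0, 0]]
    - [0.0, [6, 0, 0], [0, 0, 0]]
    - [0.0, [9, 0, 0], [0, 0, 0]]
    - [0.0, [12, 0, 0], [0, 0, 0]]
    - [0.0, [15, 0, 0], [0, 0, 0]]

```text
time: 39.05
eef_pos: [0.4971, -0.3101, 0.0558]
eef_rot: [[0.208, 0.978, 0.002], [0.978, -0.207, -0.017], [-0.017, 0.005, -1.0]]
contact_force: [-4.7, -28.8, -7.1]
grip_width: 0.0142
```

Request:
step_arm:
  moves:
    - [0.0, [2, 0, 0], [0, 0, 0]]
    - [0.0, [4, 0, 0], [0, 0, 0]]
    - [0.0, [6, 0, 0], [0, 0, 0]]
    - [0.0, [7, 0, 0], [0, 0, 0]]
    - [0.0, [7, 0, 0], [0, 0, 0]]

```text
time: 39.55
eef_pos: [0.4973, -0.3099, 0.0559]
eef_rot: [[0.212, 0.977, 0.002], [0.977, -0.212, -0.025], [-0.024, 0.007, -1.0]]
contact_force: [-6.6, -36.7, -10.4]
grip_width: 0.0145
```

Request:
step_arm:
  moves:
    - [0.0, [1, 0, 0], [0, 0, 0]]
    - [0.0, [2, 0, 0], [0, 0, 0]]
    - [0.0, [3, 0, 0], [0, 0, 0]]
    - [0.0, [3, 0, 0], [0, 0, 0]]
    - [0.0, [3, 0, 0], [0, 0, 0]]

```text
time: 40.05
eef_pos: [0.4973, -0.3098, 0.0558]
eef_rot: [[0.214, 0.977, 0.002], [0.977, -0.214, -0.028], [-0.027, 0.008, -1.0]]
contact_force: [-4.9, -42.0, -13.2]
grip_width: 0.0145
```

```bash
python3 - <<'E'
from h import *
im,d,s=shot("wrist","w19",(100,0,400,300),2)
print(s["ft_torque"])
go([.496,-.3125,.055],1.369)
im,d,s=shot("scene","s19",(150,80,320,240),4)
E
```

```text
[-8.22584999  1.3936549   0.15305357]
t 40.1 pos [ 0.4973 -0.3098  0.0559] yaw 1.3553 F [ -5.8 -41.9 -13.3] w 0.0144 j1,j7 [0.44 1.91]
shift [-2.8, -0.7, 0.9] turn [0.008, 0.0271, -0.0136]
```

View pics/w19.png

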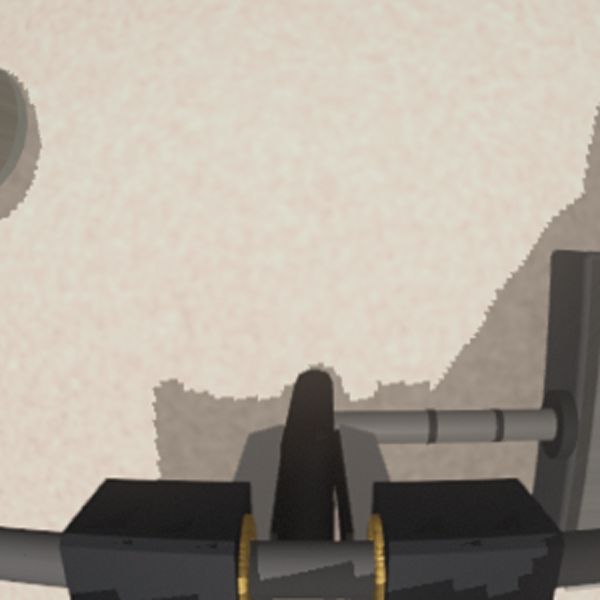

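View pics/s19.png

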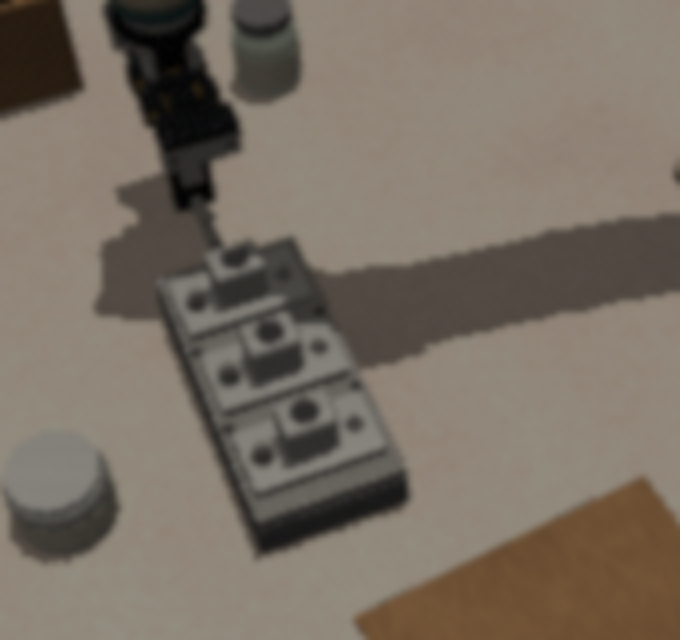

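Request:
step_arm:
  moves:
    - [0.0, [1, 0, 0], [0, 0, 0]]
    - [0.0, [2, 0, 0], [0, 0, 0]]
    - [0.0, [3, 0, 0], [0, 0, 0]]
    - [0.0, [4, 0, 0], [0, 0, 0]]
    - [0.0, [4, 0, 0], [0, 0, 0]]
  squeeze: 50

```text
time: 40.65
eef_pos: [0.5021, -0.2862, 0.0557]
eef_rot: [[0.202, 0.979, 0.001], [0.979, -0.202, -0.005], [-0.004, 0.002, -1.0]]
contact_force: [-2.0, -7.7, 2.9]
grip_width: 0.0136
```

Request:
step_arm:
  moves:
    - [0.0, [-2, 0, 0], [0, 0, 0]]
    - [0.0, [-4, 0, 0], [0, 0, 0]]
    - [0.0, [-4, 0, 0], [0, 0, 0]]
    - [0.0, [-4, 0, 0], [0, 0, 0]]
    - [0.0, [-4, 0, 0], [0, 0, 0]]

```text
time: 41.15
eef_pos: [0.502, -0.2866, 0.0556]
eef_rot: [[0.2, 0.98, 0.001], [0.98, -0.2, -0.001], [-0.0, 0.001, -1.0]]
contact_force: [-1.3, -0.6, 5.1]
grip_width: 0.0138
```

Request:
step_arm:
  moves:
    - [0.2, [0, 0, 0], [0, 0, 0]]
    - [0.5, [0, 0, 0], [0, 0, 0]]
    - [0.5, [0, 0, 0], [0, 0, 0]]
    - [0.5, [0, 0, 0], [0, 0, 0]]
    - [0.5, [0, 0, 0], [0, 0, 0]]

```text
time: 41.65
eef_pos: [0.5013, -0.2863, 0.0547]
eef_rot: [[0.2, 0.98, -0.0], [0.98, -0.2, 0.0], [0.0, -0.0, -1.0]]
contact_force: [0.1, 0.4, -0.6]
grip_width: 0.0455
```

Request:
step_arm:
  moves:
    - [0.5, [0, 0, -40], [0, 0, 0]]
    - [0.5, [0, 0, -80], [0, 0, 0]]
    - [0.5, [0, 30, -120], [0, 0, 0]]
    - [0.5, [0, 65, -160], [0, 0, 0]]
    - [0.5, [0, 65, -190], [0, 0, 0]]

```text
time: 42.15
eef_pos: [0.5691, -0.2994, 0.2473]
eef_rot: [[0.198, 0.98, 0.005], [0.98, -0.198, -0.001], [-0.0, 0.005, -1.0]]
contact_force: [-0.7, -0.2, -0.4]
grip_width: 0.0474
```

```bash
python3 - <<'E'
from h import *
import pickle
im,d,s=shot("wrist","w20",(100,0,400,220),2.6); pickle.dump(s,open("pics/w20.pkl","wb"))
go([.57,-.28,.25],1.369)
E
```

```text
t 42.2 pos [ 0.5701 -0.3009  0.2524] yaw 1.3705 F [ 2.  -1.5  3.4] w 0.0473 j1,j7 [0.39 1.86]
shift [20.5, -4.3, 2.3] turn [0.0114, 0.0024, 0.0015]
```

View pics/w20.png

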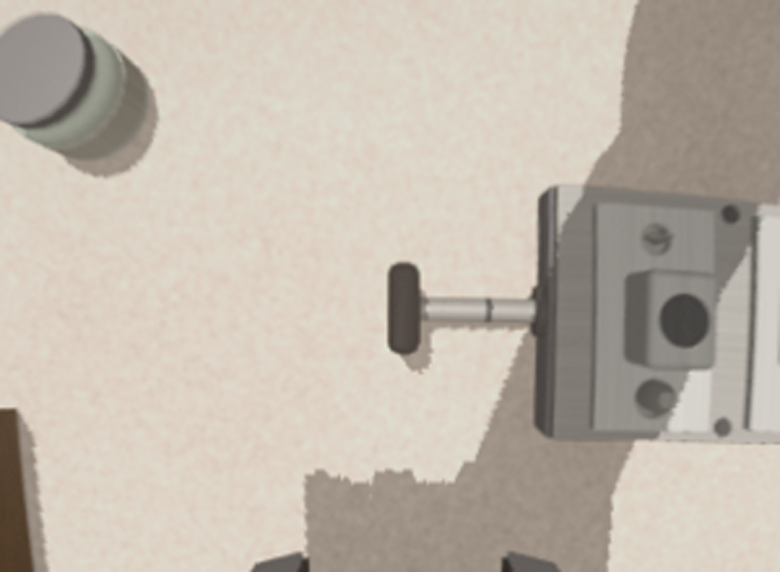

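```bash
python3 - <<'E'
from h import *
import pickle
s=pickle.load(open("pics/w20.pkl","rb"))
f=lambda q,z:plane("wrist",np.array(q)/2.6+[100,0],z,s).round(4)
p=f((404,308),.096)[0];e=f([(554,186),(552,439)],.05); r=f([(421,309),(488,310),(535,310)],.036)
y=np.array([.2006,.9797]);print(p,e,(p[:2]-e.mean(0)[:2])@-y,(r[:,:2]-e.mean(0)[:2])@-y)
go([.60,-.10,.27],1.369)
E
```

```text
[ 0.5011 -0.2866  0.096 ] [[ 0.4546 -0.2028  0.05  ]
 [ 0.5782 -0.2267  0.05  ]] 0.07346062500000002 [0.06496803 0.03125379 0.00729036]
t 42.2 pos [ 0.5701 -0.3009  0.2524] yaw 1.3705 F [ 2.  -1.5  3.4] w 0.0473 j1,j7 [0.39 1.86]
shift [202.8, -10.5, -18.2] turn [0.0114, 0.0024, 0.0015]
```

Request:
step_arm:
  moves:
    - [0.5, [45, -2, -5], [0, 0, 0]]
    - [0.5, [90, -5, -10], [0, 0, 0]]
    - [0.5, [135, -7, -18], [0, 0, 0]]
    - [0.5, [180, -10, -18], [0, 0, 0]]
    - [0.5, [200, -10, -18], [0, 0, 0]]

```text
time: 42.7
eef_pos: [0.5956, -0.0956, 0.2629]
eef_rot: [[0.195, 0.981, 0.0], [0.981, -0.195, 0.003], [0.003, -0.001, -1.0]]
contact_force: [-0.3, -0.9, 0.1]
grip_width: 0.0473
```

Request:
step_arm:
  moves:
    - [0.5, [0, 0, 0], [0, 0, 0]]
    - [0.5, [0, 0, 0], [0, 0, 0]]
    - [0.5, [0, 0, 0], [0, 0, 0]]
    - [0.5, [0, 0, 0], [0, 0, 0]]
    - [0.5, [0, 0, 0], [0, 0, 0]]

```text
time: 43.2
eef_pos: [0.595, -0.1032, 0.2628]
eef_rot: [[0.203, 0.979, -0.0], [0.979, -0.203, -0.0], [-0.0, -0.0, -1.0]]
contact_force: [0.9, -0.0, 0.3]
grip_width: 0.0469
```

```bash
python3 - <<'E'
from h import *
im,d,s=shot("wrist","w21",(80,40,420,240),2.3)
go([.60,-.10,.27],1.369)
c=get_calibration("wrist");T=np.array(s["eef_rot"])@np.array(c["hand_eye"])[:3,:3]
v,u=np.mgrid[80:180,140:370]; uv=np.c_[u.ravel(),v.ravel()]; o,dr=ray("wrist",uv,s); P=o+dr*(d[v.ravel(),u.ravel()]/(dr@T[:,2]))[:,None]
cc=np.array([.5429,-.0840]);X=np.array([.9797,-.2006]);Y=np.array([.2006,.9797])
q=P[:,:2]-cc; a,b=q@X,q@Y
for k in(-1,0,1):
    for n,m in(("-x end",(abs(a+.05)<.003)&(abs(b-k*.084)<.025)),("+x end",(abs(a-.051)<.003)&(abs(b-k*.084)<.02)),("hub",(abs(a)>.013)&(abs(a)<.018)&(abs(b-k*.084)<.012)),("-y side",(abs(b-k*.084+.025)<.003)&(abs(a)<.045)),("+y side",(abs(b-k*.084-.025)<.003)&(abs(a)<.045))):
        print(k,n,m.sum(),np.median(P[m,2]).round(4))
shot("top","t21",(130,90,430,300),2.6)
E
```

```text
t 43.25 pos [ 0.5951 -0.1028  0.2629] yaw 1.3672 F [ 0.2  0.4 -0.1] w 0.047 j1,j7 [0.07 1.53]
shift [3.8, 4.2, -7.1] turn [-0.0001, 0.0003, -0.0018]
-1 -x end 170 0.0605
-1 +x end 139 0.0603
-1 hub 170 0.1004
-1 -y side 141 0.0604
-1 +y side 328 0.0604
0 -x end 198 0.0603
0 +x end 144 0.0603
0 hub 185 0.1005
0 -y side 348 0.0603
0 +y side 347 0.0604
1 -x end 169 0.0605
1 +x end 139 0.0602
1 hub 170 0.1005
1 -y side 301 0.0603
1 +y side 153 0.0605
```

View pics/w21.png

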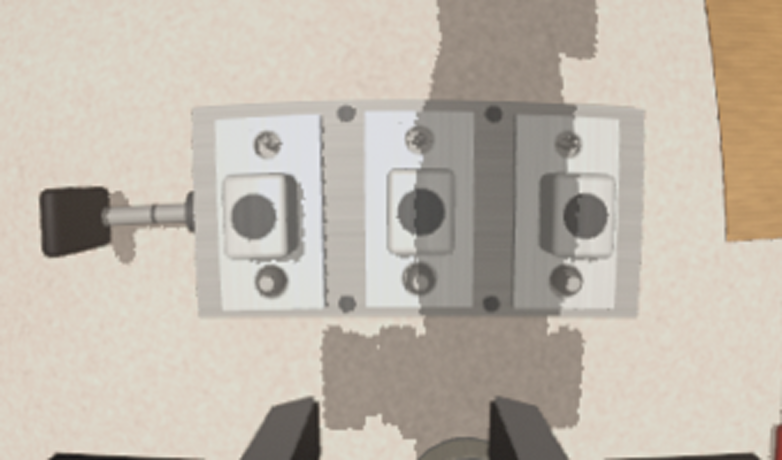

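View pics/t21.png

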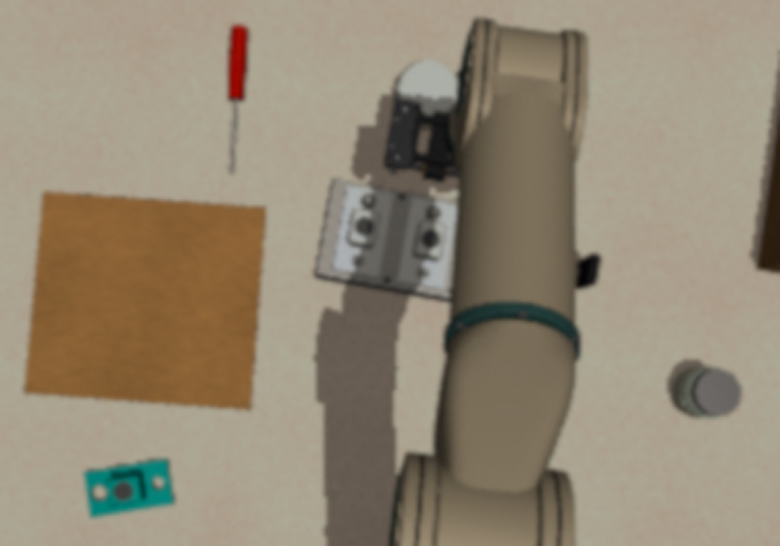

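All three brackets are seated and flat, with the plates at 60 mm at every end. The rod is at its middle click, nothing is being touched, and the bystanders have not moved.

```bash
python3 -c "
from workcell import bot; print(bot.finish_job())"
```

```text
the job is handed in; nothing more can be done
None
```

I pulled the locking rod out to its stop and loaded the three brackets, one per nest. I pressed each down with about 47–60 N, pushed the rod back in to its middle click, let go, and handed the job in at about 43 s.

**Last checks**
- **Brackets:** by depth, all the plates read 60.2–60.5 mm at both ends and both sides, and the hub tops 100.4–100.5 mm. That is fully home and level. All six pins show in their holes.
- **Rod:** it moved 25.0 mm in from fully out, leaving a 65 mm gap, which is the middle click.
- **Bystanders:** in the overhead picture the tin, jar and screwdriver look unmoved. The tin was partly hidden by the arm. The gripper was clear of everything.

**What disagreed with the description**
- **Rod start position:** it measured about 13 mm out at the start, not at 0 or 25 mm.
- **Rod force:** moving it took far more than the stated 8 N. I read about 34 N while pulling it out and about 42 N before it moved in.

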